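# Gang-clamp carved rails in a cam fixture

## Task

Get the carved rails held for finishing: put the sanding block that lies on the cam fixture away in the open drawer, push the drawer home until it seats at its detent, and crank the cam right back so that the jaw is fully open. Then, with the jaw still open, lay every carved rail, carving up, in a lane of its own and push it fully home against both its stops: its end against the long fence nearest the robot and its side against the low rib along the lane's right-hand side as seen from the robot. Last, crank the cam until its follower rests in the middle of the flat dwell (crank arm pointing straight at the jaw and the fence, not past it), so that the jaw clamps all rails, and let go; leave the two plain offcuts and the glue jar where they are.

Things in the scene. Friction and masses are not known exactly. Their poses are not given: they have to be found in the camera images.
- fixture: Cam clamping fixture fixed to the bench (place and yaw vary): plywood base 310 x 280 x 15 mm; the bed is its top, 15 mm above the bench. Four lanes along x between fence (near the robot) and jaw (far). Origin: at bench level under the middle of the four lanes; x points from fence to jaw and cam, y to the left as seen from the robot.
- fence_face (a point): Aluminium end fence, a 280 mm bar along fixture y, 15 mm thick, 24 mm high above the bed. The point is on the top edge of its stop face (which looks to fixture +x), mid length: 60 mm to -x of the fixture origin.
- lane1 (a point): Lane 1 of 4, numbered from the right (fixture y = -99 mm): where the origin of a rail lies when home against fence and rib, on the bed. On its -y side an aluminium rib along x, 112 mm long, 6 wide, 7 high above the bed; its stop face is 18 mm to -y of this point. 42 mm of bare bed to +y of this point before the next rib.
- lane2 (a point): Lane 2 of 4, numbered from the right (fixture y = -33 mm): where the origin of a rail lies when home against fence and rib, on the bed. On its -y side an aluminium rib along x, 112 mm long, 6 wide, 7 high above the bed; its stop face is 18 mm to -y of this point. 42 mm of bare bed to +y of this point before the next rib.
- lane3 (a point): Lane 3 of 4, numbered from the right (fixture y = 33 mm): where the origin of a rail lies when home against fence and rib, on the bed. On its -y side an aluminium rib along x, 112 mm long, 6 wide, 7 high above the bed; its stop face is 18 mm to -y of this point. 42 mm of bare bed to +y of this point before the next rib.
- lane4 (a point): Lane 4 of 4, numbered from the right (fixture y = 99 mm): where the origin of a rail lies when home against fence and rib, on the bed. On its -y side an aluminium rib along x, 112 mm long, 6 wide, 7 high above the bed; its stop face is 18 mm to -y of this point. 42 mm of bare bed to +y of this point before the next rib.
- jaw_face (a point): Rubber-faced jaw, a bar 262 mm long along fixture y at the far ends of the lanes, top 45 mm above the bench. The point is mid length on its pressing face, near the top. Fully open the face is at fixture x = 77.5 mm; shut, it presses the ends of the rails (x = 60 mm) towards the fence, springy, giving up to 6 mm, about 6 N in all.
- cam_axis (a point): Axis of the vertical camshaft, at the level of the top of the crank arm, 71 mm above the bench; 155.5 mm from the fixture origin along fixture +x.
- crank (a joint): Camshaft angle (rad), growing counter-clockwise from above. 0 jaw fully open (stop at -0.05), open below 0.25; growing shuts the jaw; flat dwell 1.6 to 2.2, centre 1.9; past it the jaw opens again, stop at 3.0. Arm direction in the fixture frame, counter-clockwise from +x: crank + 1.242; at 1.9 the arm points along -x at the fence, at 0 to the left. Starts shut. Stays put (friction 0.15 N m).
- follower (a joint): Distance of cam follower and jaw bar from their shut place (m): 0.020 fully open, 0 in the dwell. A spring (about 2.5 N) holds it back against the cam.
- knob_grip (a point): Middle of the upright wooden crank knob (24 mm across, 50 mm tall, from 70 to 120 mm above the bench, turns freely on its pin), 100 mm above the bench and 60 mm from the camshaft axis. The crank arm below it reaches up to 71 mm above the bench.
- blank1: Carved rail: wooden bar 120 long (x) x 36 wide (y) x 26 mm high, carved rosettes (3 mm) on top, 0.11 kg; all rails are alike and may go in any lane, either way round. Origin: centre of its underside, x along its length. Starts lying flat on the bench. Two to four of the four are present.
- blank2: Carved rail: wooden bar 120 long (x) x 36 wide (y) x 26 mm high, carved rosettes (3 mm) on top, 0.11 kg; all rails are alike and may go in any lane, either way round. Origin: centre of its underside, x along its length. Starts lying flat on the bench. Two to four of the four are present.
- blank3: Carved rail: wooden bar 120 long (x) x 36 wide (y) x 26 mm high, carved rosettes (3 mm) on top, 0.11 kg; all rails are alike and may go in any lane, either way round. Origin: centre of its underside, x along its length. Starts lying flat on the bench. Two to four of the four are present.
- blank4: Carved rail: wooden bar 120 long (x) x 36 wide (y) x 26 mm high, carved rosettes (3 mm) on top, 0.11 kg; all rails are alike and may go in any lane, either way round. Origin: centre of its underside, x along its length. Starts lying flat on the bench. Two to four of the four are present.
- sander: Sanding block: cork base 130 (x) x 64 (y) x 16 mm with a wooden grip ridge on top, 110 (x) x 28 (y) mm, from 16 to 46 mm above the underside; 0.16 kg. Origin: centre of its underside. Starts lying across the ribs of the fixture.
- drawer (a joint): How far the drawer of the low wooden chest stands out of it (m): 0 home. It starts 0.15 to 0.17 open (stop at 0.175), slides with about 1 N; over the last 11 mm a sprung detent resists with a few N, then draws it in to the end stop.
- chest: Fixed low chest (place and yaw vary): 212 x 232 mm, 68 mm tall, one drawer in its -x face (towards the robot). Origin: centre of its underside; the drawer slides home along its +x.
- drawer_front (a point): Top edge of the drawer's front board, in the middle of its outer face (which looks to the chest's -x): 58 mm above the bench; the board is 200 wide, 12 thick, from 4 to 58 mm above the bench. With the drawer home this point is 107 mm to -x of the chest origin.
- drawer_floor (a point): Centre of the drawer's inner floor, 7 mm above the bench; the inside is 180 x 180 mm, side walls 5 mm thick, their top 38 mm above the bench, the front board rises to 58 mm. Its frame is turned like the chest's. With the drawer home it is above the chest origin. The sanding block must lie flat here.
- offcut1: plain offcut of wood, 75 x 45 x 26 mm, no carving; leave it. Origin: centre of the underside.
- offcut2: plain offcut of wood, 55 x 50 x 35 mm, no carving; leave it. Origin: centre of the underside.
- gluejar: white glue jar, yellow lid, 80 mm across, 70 mm tall; leave it. Origin: centre of the underside.
There are look-alikes about, which are no part of the job. Leave any blue or yellow look-alike of the blank4 alone.

How it is judged:
By the outcome, as a careful person would: the job done as asked, in the order asked, and still so for the second after the job is handed in, with the robot touching nothing.
Of blank1, blank2, blank3, blank4 only 2 to 4 are there at a start; the rules pass over those that are not, and their reading is None.
At some moment in a run one of blank1, blank2, blank3, blank4, sander may be knocked a few centimetres aside while the robot is not near it.
Once in a run the grip may slacken for a moment while it holds something.
It also fails if it takes over 210 s, if anything falls off the work surface, if the arm or the gripper's body presses on something with over 40 N, if the wrist force passes 120 N, or if a joint passes its speed limit or range.

## Robot

A 6-joint arm with a two-finger parallel gripper is mounted at the origin on the work surface. World frame = base frame: x ahead of the robot, y to its left, z up, the work surface at z = 0. Lengths are in m, angles in rad, forces in N, time in s.
With the tool pointing down it reaches from about 0.425 to 0.925 m from the base axis. Payload 12.5 kg.
Tool frame: the origin (TCP) lies at the very end of the fingers, on their centre line; the grasp point (between the pads) lies 19 mm behind it; z points along the fingers, y is the direction in which the jaws open and shut (so a half turn about z gives the same grasp; the last joint's range is limited). The gripper opens to 85 mm and grips with 20 to 120 N. Pads are 22 mm wide; open, the fingers measure 114 mm over their backs; the gripper's body (76 mm by 85 mm) begins 54 mm behind the grasp point. The pads swing forward as they close: fully open they stand 13 mm farther back than shut.
Start: joints at [-1.217, 0.491, 1.559, -0, 1.092, -0.106], TCP at [0.277, -0.56, 0.231] pointing down, gripper open.
Joint ranges: [-3.1, 3.1], [-0.84, 2.19], [0.05, 2.79], [-1.13, 4.28], [0.06, 2.93], [-2.69, 2.69]. Speed limits (rad/s): [2.22, 2.22, 2.79, 3.14, 3.14, 3.14].

## Interface

Orientations are given as a unit quaternion [x, y, z, w].
In Python, from station import sense, read_camera, sign_off, masks_of, place_of gives the robot as it stands.
- The arm moves only by the shell command python3 -m jog 'ROWS'. ROWS is JSON, a list of rows, each a list of 5 numbers: the shift along the tool's x, y, z in mm, then the turn about the tool's z in degrees, then the opening, from -1 (shut) to 1 (fully open). In form: [[x, y, z, twist, fingers], ...]. A call has 1 to 20 rows; each row is the pose to reach, as a shift and turn from the pose commanded when the call began, along the tool's axes at that moment; what a row does not reach only later rows make up. A row lasts 1/8 s, in which the tool goes at most 62.5 mm and 10.7 degrees, less where a joint would pass 70% of its speed; a pose out of reach is approached as far as the arm can. A call with a gripper value outside its range is refused whole. The fingers move at their own pace and stop on an object; the grip force is fixed at half the most. Time passes only in rows, so rows that repeat a pose let the fingers close. It gives the time, the measured TCP pose, the force and the opening at its end, in the units of the state.
- sense(): the state, without advancing time (a new reading comes with each control period).
- read_camera(name): name is "scene" or "side" or "wrist"; returns a dict with "pixels" (400x640x3 uint8, red, green, blue), "fx", "fy", "cx", "cy" (pixels), "extrinsics" (4x4, takes a point from world to camera coordinates); the wrist camera has in their place "hand_eye" (4x4, takes a point from camera to tool coordinates, whose origin is the TCP and whose axes are the flange's). Camera axes: x right, y down, z forward; pixel columns grow to the right and rows downward; lengths in m; the calibration is good to about 2 mm. The wrist camera is an equidistant fisheye: a pixel r from the principal point sees the ray r / f radians off the axis. A picture is of the moment at which its call begins: read the wrist's pose just before it. There is no depth.
- sign_off(): hands the job in, once; it reports no verdict.
Trained networks look in the newest picture that a camera, given by its name, has taken for a name from the list of things; names that differ only in an ending like _2 or _b are one class to them, and where a whole thing is asked for, a point or a joint stands for the part that bears it (a point fixed in the world has none). Each returns a list of dicts, best first, with "score" (0 to 1); they miss things now and then, are a little off and sometimes report something else, mostly with a low value. They report only what shows in the picture. A call takes as long as a camera call. They do not tell look-alikes from the thing itself.
- masks_of(camera, thing): "region" (400x640 bool, what is visible of it).
- place_of(camera, thing): "centre" ([x, y, z] in m, in world coordinates, good to about 4 mm: a listed point, or the origin of a listed thing).
The state is a dict: "t": time; "joints": joint angles; "joint_vel": joint speeds; "tau": joint torques, N m; "ee_pos": TCP position; "ee_rot": TCP orientation; "contact_force": force on the tool from outside, world axes, zero at the start; "wrist_torque": the same for the moment, N m; "opening": finger opening in m.
Only numpy, scipy, OpenCV 4.12 (cv2) and the standard library are available. Lean on these libraries where they do the work, as an engineer would, in place of code of your own. Each camera call takes 0.05 s, during which the arm holds its last target. There are 200 camera calls.

## Working session

There is one attempt and no reset: what is moved stays moved. The work goes in short steps, Python scripts to look and compute and a shell command to move; the robot and the scene stay as the last step left them, time stands still between calls to the robot, and variables do not carry over. Pictures are saved under pics/ and viewed, about 12 in all and at most 16, crops included, and the job is handed in when it is done.

```bash
ls; mkdir -p pics
cat > h.py <<'E'
import numpy as np, cv2
from station import *
from scipy.spatial.transform import Rotation as R
def snap(c,f=None):
    s=sense(); r=read_camera(c)
    if f: cv2.imwrite('pics/'+f,r['pixels'][:,:,::-1])
    return r,s
def w2c(r,p):
    p=np.atleast_2d(p); q=(r['extrinsics']@np.c_[p,np.ones(len(p))].T).T
    return np.c_[r['fx']*q[:,0]/q[:,2]+r['cx'], r['fy']*q[:,1]/q[:,2]+r['cy']]
def ray(r,uv,s=None):
    """origin, direction (world)"""
    u,v=uv
    if 'extrinsics' in r:
        E=np.linalg.inv(r['extrinsics']); d=np.array([(u-r['cx'])/r['fx'],(v-r['cy'])/r['fy'],1])
    else:
        T=np.eye(4);T[:3,:3]=R.from_quat(s['ee_rot']).as_matrix();T[:3,3]=s['ee_pos'];E=T@r['hand_eye']
        a=np.array([(u-r['cx'])/r['fx'],(v-r['cy'])/r['fy']]);th=np.hypot(*a)
        d=np.r_[a/max(th,1e-9)*np.sin(th),np.cos(th)]
    d=E[:3,:3]@d; return E[:3,3],d/np.linalg.norm(d)
def onz(r,uv,z,s=None):
    o,d=ray(r,uv,s); return o+d*(z-o[2])/d[2]
def tri(rays):
    A=0;b=0
    for o,d in rays:
        P=np.eye(3)-np.outer(d,d);A=A+P;b=b+P@o
    return np.linalg.solve(A,b)
E
python3 - <<'E'
from h import *
s=sense(); print(s)
T=['fixture','fence_face','lane1','lane4','jaw_face','cam_axis','knob_grip','blank1','sander','chest','drawer_front','drawer_floor','offcut1','offcut2','gluejar']
for c in ['scene','side','wrist']:
    r,s=snap(c,c+'0.png'); print(c,r['fx'],r['cx'],r['cy'], r.get('hand_eye'))
    if c!='wrist': print(np.linalg.inv(r['extrinsics']).round(3))
    for t in T:
        print(t,[(np.round(d['centre'],3).tolist(),round(d['score'],2)) for d in place_of(c,t)])
print(sense()['t'])
E
```

```text
pics
{'t': 0.0, 'joints': array([-1.21660996e+00,  4.91555958e-01,  1.55944714e+00,  1.21590239e-05,
        1.09172340e+00, -1.05616450e-01]), 'joint_vel': array([-5.49332980e-04,  9.12800363e-04,  1.20998641e-03,  1.52801759e-03,
        3.25080693e-05, -1.96886009e-03]), 'tau': array([-1.29563465e-03, -6.18438148e+01, -2.61592233e+01, -1.67006133e-04,
        4.00846489e-03, -2.32518261e-05]), 'ee_pos': array([ 0.27729048, -0.55986364,  0.23073078]), 'ee_rot': array([ 9.73689350e-01,  2.27878759e-01, -6.49270424e-05, -5.63220295e-04]), 'contact_force': array([-0.03275202, -0.44381225, -0.35312821]), 'wrist_torque': array([ 0.02503908, -0.03329512,  0.00659021]), 'opening': 0.08543846252877108}
scene 455.78928907371545 314.7863383607855 197.49767457368424 None
[[ 0.86   0.285 -0.423  1.061]
 [ 0.51  -0.479  0.715 -0.986]
 [ 0.002 -0.83  -0.557  0.901]
 [ 0.     0.     0.     1.   ]]
fixture [([0.497, 0.011, -0.006], 0.8), ([0.5, -0.087, 0.017], 0.39), ([0.439, 0.292, 0.0], 0.24)]
fence_face [([0.435, 0.001, 0.037], 0.74)]
lane1 [([0.499, -0.023, 0.011], 0.87), ([0.492, 0.044, 0.016
[... 2221 characters left out ...]
5, -0.002], 0.75)]
offcut2 [([0.714, 0.262, 0.001], 0.94), ([0.475, 0.485, 0.001], 0.94), ([0.526, 0.285, -0.002], 0.75)]
gluejar [([0.709, 0.39, 0.005], 0.89)]
wrist 309.70691628693146 320.1086934157966 194.84481736393022 [[ 2.31891689e-04 -9.56916807e-01 -2.90362137e-01  7.30849294e-02]
 [ 9.99999770e-01  3.66919331e-05  6.77707190e-04  5.48169151e-04]
 [-6.37855453e-04 -2.90362227e-01  9.56916595e-01 -1.41778765e-01]
 [ 0.00000000e+00  0.00000000e+00  0.00000000e+00  1.00000000e+00]]
fixture []
fence_face []
lane1 []
lane4 []
jaw_face []
cam_axis []
knob_grip []
blank1 [([0.314, -0.173, -0.002], 0.76)]
sander []
chest []
drawer_front []
drawer_floor []
offcut1 []
offcut2 []
gluejar []
2.4
```

View pics/scene0.png

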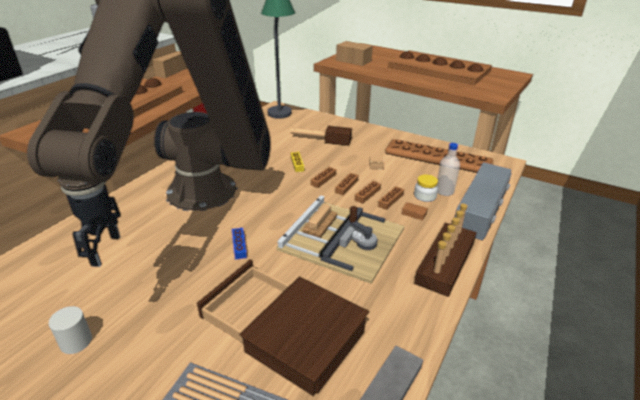

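View pics/side0.png

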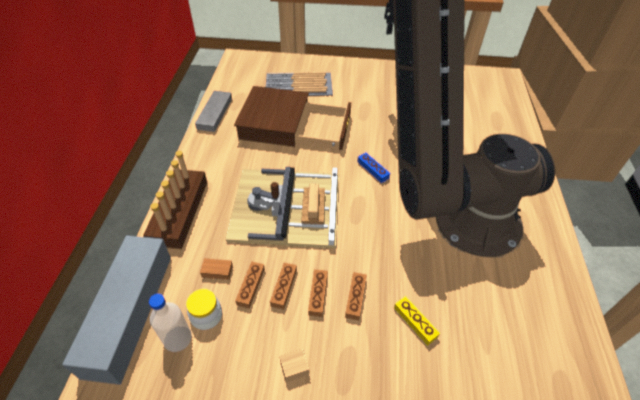

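Scene view: the fixture is at about (342,240), with the sander on it at (320,222) and the open drawer at (245,300). Side view: four brown carved rails lie at (356,295), (318,292), (285,285) and (250,284).

Things that could be taken for the targets:
- **For a rail:** blue look-alike (373,167), yellow look-alike (417,320), plain offcuts (217,268) and (294,365), and the big carved strip at scene (440,155). I choose the four brown carved ones.
- **For the sander:** grey blocks (213,110) and (120,310). I choose the two-tone block at (313,203) on the fixture.

Next I move above the fixture and check with the wrist camera.

```bash
cat >> h.py <<'E'
def phi(s):
    x=R.from_quat(s['ee_rot']).as_matrix()[:,0]; return np.degrees(np.arctan2(x[1],x[0]))
def row(p,ph=None,s=None):
    s=s or sense(); M=R.from_quat(s['ee_rot']).as_matrix()
    d=M.T@(np.array(p)-s['ee_pos'])*1000
    t=0 if ph is None else (phi(s)-ph+180)%360-180
    return np.r_[d,t].round(1)
E
python3 -m jog '[[439,-430,-40,-68,1],[439,-430,-40,-68,1],[439,-430,-40,-68,1],[439,-430,-40,-68,1],[439,-430,-40,-68,1],[439,-430,-40,-68,1],[439,-430,-40,-68,1],[439,-430,-40,-68,1],[439,-430,-40,-68,1],[439,-430,-40,-68,1],[439,-430,-40,-68,1],[439,-430,-40,-68,1],[439,-430,-40,-68,1],[439,-430,-40,-68,1],[439,-430,-40,-68,1]]'
python3 - <<'E'
from h import *
r,s=snap('wrist','w1.png'); print(phi(s),s['joints'])
for t in ['fence_face','lane1','jaw_face','cam_axis','knob_grip','sander']:
    print(t,[(np.round(d['centre'],3).tolist(),round(d['score'],2)) for d in place_of('wrist',t)])
m=masks_of('wrist','sander')
for d in m[:2]:
    c,_=cv2.findContours(d['region'].astype(np.uint8),0,2);c=max(c,key=cv2.contourArea)
    q=cv2.boxPoints(cv2.minAreaRect(np.array([onz(r,p[0],.04,s)[:2] for p in c],np.float32)));print(d['score'],q.round(3).tolist())
E
```

```text
t: 4.28
ee_pos: [0.4799, 0.0194, 0.2713]
ee_rot: [0.68, 0.733, -0.0, 0.0]
contact_force: [-0.0, -0.1, 0.1]
opening: 0.0851
94.27656168729901 [-9.71210225e-02  2.39909569e-01  1.84656793e+00 -1.07448241e-04
  1.05500967e+00 -1.71708119e-01]
fence_face [([0.434, 0.011, 0.041], 0.8), ([0.502, -0.089, 0.017], 0.21), ([0.714, 0.256, -0.0], 0.15)]
lane1 [([0.503, -0.087, 0.018], 0.94), ([0.488, 0.108, 0.012], 0.82)]
jaw_face [([0.547, 0.011, 0.043], 0.61)]
cam_axis [([0.655, 0.014, 0.072], 0.93)]
knob_grip [([0.592, 0.032, 0.1], 0.87)]
sander [([0.487, 0.024, 0.022], 0.6)]
0.81 [[0.44699999690055847, 0.08500000089406967], [0.4580000042915344, -0.04500000178813934], [0.5210000276565552, -0.039000000804662704], [0.5099999904632568, 0.09000000357627869]]
```

View pics/w1.png

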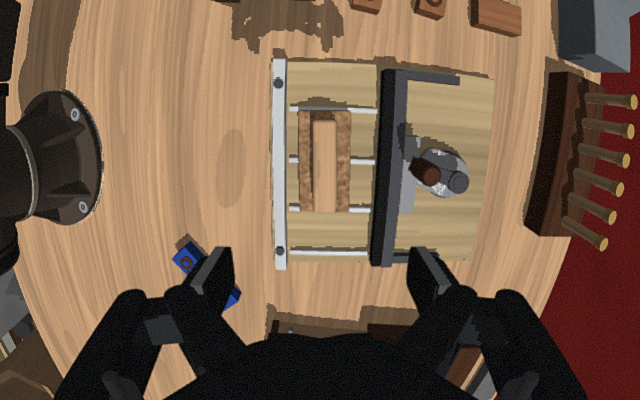

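The wrist view shows the sander at (325,165) with its ridge up, the fence at x≈280, the jaw at x≈388 and the knob at (428,172). The choice of sander is confirmed. I'll descend partway for a second view to triangulate heights.

```bash
python3 - <<'E'
from h import *
r,s=snap('wrist'); 
a=onz(r,(279,83),.039,s);b=onz(r,(280,251),.039,s);print('screws',a.round(4),b.round(4),np.degrees(np.arctan2(-(a-b)[0],(a-b)[1])))
a=onz(r,(287,62),.039,s);b=onz(r,(287,267),.039,s);print('edge',a.round(4),b.round(4),np.degrees(np.arctan2(-(a-b)[0],(a-b)[1])))
# ridge: light wood inside sander mask
def ridge(cam,r):
    g=masks_of(cam,'sander')[0]['region'];h=cv2.cvtColor(r['pixels'],cv2.COLOR_RGB2GRAY)
    return g,h
g,h=ridge('wrist',r);ys,xs=np.nonzero(g&(h>120));print('ridge w',xs.mean(),ys.mean(),len(xs),g.sum(),h[g].mean())
np.save('ray1.npy',np.array(ray(r,(xs.mean(),ys.mean()),s)))
E
python3 -m jog '[[3,4,80,-0.5,1],[3,4,80,-0.5,1],[3,4,80,-0.5,1],[3,4,80,-0.5,1]]'
python3 - <<'E'
from h import *
r,s=snap('wrist','w2.png')
g=masks_of('wrist','sander')[0]['region'];h=cv2.cvtColor(r['pixels'],cv2.COLOR_RGB2GRAY)
ys,xs=np.nonzero(g&(h>120));print('ridge w',xs.mean(),ys.mean(),len(xs),g.sum())
ry=ray(r,(xs.mean(),ys.mean()),s);p=tri([np.load('ray1.npy'),ry]);print('ridge top',p)
m=np.array([onz(r,q,.068,s)[:2] for q in zip(xs,ys)],np.float32);rc=cv2.minAreaRect(m);print(rc)
for t in ['fence_face','lane1','jaw_face','cam_axis','knob_grip','sander']:
    print(t,[(np.round(d['centre'],3).tolist(),round(d['score'],2)) for d in place_of('wrist',t)])
print('row',row([rc[0][0],rc[0][1],.044],94.8))
E
```

```text
screws [0.4231 0.1147 0.039 ] [ 0.4342 -0.1042  0.039 ] 2.897304965049131
edge [0.4309 0.1408 0.039 ] [ 0.4446 -0.1286  0.039 ] 2.9122886559147174
ridge w 324.8432076600838 163.76540993417115 3342 5264 131.05509118541033
t: 5.28
ee_pos: [0.4842, 0.0233, 0.1922]
ee_rot: [0.677, 0.736, 0.0, 0.001]
contact_force: [0.5, -0.6, 0.6]
opening: 0.0857
ridge w 320.6448848419925 181.56739867880736 5601 8120
ridge top [0.48519502 0.01817329 0.03045378]
((0.48334306478500366, 0.026185523718595505), (0.058693405240774155, 0.1191449761390686), 4.975344181060791)
fence_face [([0.431, 0.012, 0.042], 0.64)]
lane1 [([0.488, 0.108, 0.013], 0.85), ([0.506, -0.087, 0.015], 0.72), ([0.591, 0.034, 0.098], 0.4)]
jaw_face [([0.554, 0.014, 0.043], 0.92)]
cam_axis [([0.656, 0.016, 0.073], 0.93)]
knob_grip [([0.591, 0.03, 0.1], 0.6)]
sander [([0.488, 0.025, 0.021], 0.94)]
row [  2.9  -0.3 147.6   0. ]
```

```bash
python3 -m jog '[[1,0,60,0,1],[1,0,110,0,1],[1,0,135,0,1],[1,0,146,0,1],[1,0,146,0,1],[1,0,146,0,-1],[1,0,146,0,-1],[1,0,146,0,-1],[1,0,146,0,-1],[1,0,146,0,-1],[1,0,146,0,-1],[1,0,146,0,-1]]'
python3 -m jog '[[0,0,-30,0,-1],[0,0,-90,0,-1],[0,0,-100,0,-1],[0,0,-100,0,-1],[0,0,-100,0,-1]]'
python3 - <<'E'
from h import *
for c in ['scene','wrist']:
  r,s=snap(c,c+'3.png')
  for t in ['chest','drawer_front','drawer_floor','sander','lane1','fence_face','cam_axis']:
    print(c,t,[(np.round(d['centre'],3).tolist(),round(d['score'],2)) for d in place_of(c,t)][:4])
E
python3 -c "
import cv2;cv2.imwrite('pics/c3.png',cv2.hconcat([cv2.imread('pics/scene3.png')[140:400,150:450],cv2.imread('pics/wrist3.png')[20:280,180:620]]))"
```

```text
t: 7.18
ee_pos: [0.4838, 0.0243, 0.046]
ee_rot: [0.677, 0.736, 0.0, 0.0]
contact_force: [-2.6, -0.3, 9.5]
opening: 0.0272
t: 7.8
ee_pos: [0.483, 0.0244, 0.144]
ee_rot: [0.677, 0.736, -0.001, -0.001]
contact_force: [0.4, -0.5, -2.4]
opening: 0.0266
scene chest [([0.668, -0.374, -0.003], 0.95)]
scene drawer_front [([0.412, -0.354, 0.058], 0.6)]
scene drawer_floor [([0.515, -0.362, 0.009], 0.76)]
scene sander [([0.485, 0.023, 0.12], 0.73), ([0.614, 0.29, -0.001], 0.72)]
scene lane1 [([0.492, 0.113, 0.017], 0.77), ([0.496, 0.044, 0.015], 0.72), ([0.5, -0.09, 0.016], 0.63), ([0.5, -0.023, 0.01], 0.63)]
scene fence_face [([0.5, -0.088, 0.018], 0.57), ([0.52, -0.359, 0.007], 0.46)]
scene cam_axis [([0.441, 0.29, 0.001], 0.4)]
wrist chest []
wrist drawer_front []
wrist drawer_floor []
wrist sander [([0.487, 0.026, 0.117], 0.82)]
wrist lane1 [([0.484, 0.107, 0.014], 0.87)]
wrist fence_face [([0.434, 0.01, 0.04], 0.78)]
wrist cam_axis [([0.656, 0.015, 0.069], 0.82)]
```

View pics/c3.png

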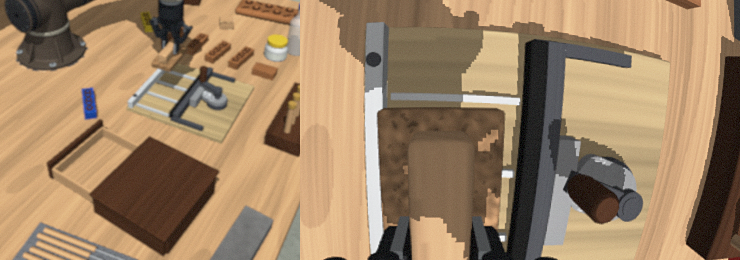

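```bash
python3 -m jog '[[-60,-2,0,1,-1],[-120,-4,0,3,-1],[-180,-6,0,5,-1],[-240,-8,0,7,-1],[-300,-10,0,9,-1],[-350,-12,0,9,-1],[-386,-13,0,9,-1],[-386,-13,0,9,-1],[-386,-13,0,9,-1]]'
python3 - <<'E'
from h import *
for c in ['side','wrist']:
  r,s=snap(c,c+'4.png')
  for t in ['chest','drawer_front','drawer_floor','sander']:
    print(c,t,[(np.round(d['centre'],3).tolist(),round(d['score'],2)) for d in place_of(c,t)][:4])
E
```

```text
t: 9.72
ee_pos: [0.503, -0.3608, 0.145]
ee_rot: [0.732, 0.681, -0.0, -0.0]
contact_force: [0.2, -0.8, -2.3]
opening: 0.0269
side chest [([0.671, -0.373, 0.003], 0.86)]
side drawer_front [([0.436, 0.006, 0.039], 0.69), ([0.416, -0.353, 0.057], 0.65)]
side drawer_floor [([0.524, -0.364, 0.003], 0.82), ([0.529, 0.284, -0.006], 0.15)]
side sander [([0.5, -0.365, 0.12], 0.84)]
wrist chest [([0.669, -0.377, 0.002], 0.58)]
wrist drawer_front [([0.412, -0.358, 0.055], 0.85)]
wrist drawer_floor []
wrist sander [([0.505, -0.36, 0.118], 0.96)]
```

View pics/wrist4.png

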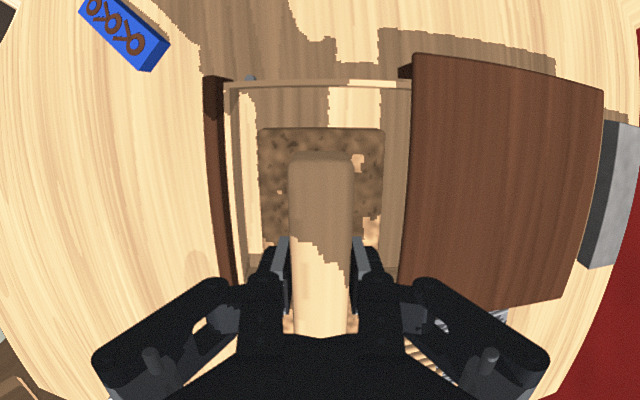

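The sander at (320,200) is well centred between the front board (215) and the chest (410). I lower and release it.

```bash
python3 -m jog '[[0,0,50,0,-1],[0,0,90,0,-1],[0,0,105,0,-1],[0,0,113,0,-1],[0,0,114,0,-1],[0,0,114,0,-1]]'
python3 -m jog '[[0,0,0,0,0.2],[0,0,0,0,0.2],[0,0,0,0,0.2],[0,0,-10,0,0.2],[0,0,-40,0,0.2],[0,0,-100,0,0.2],[0,0,-120,0,0],[0,0,-120,0,-1]]'
python3 - <<'E'
from h import *
for c in ['side','wrist']:
  r,s=snap(c,c+'5.png')
  for t in ['drawer_front','sander']:
    print(c,t,[(np.round(d['centre'],3).tolist(),round(d['score'],2)) for d in place_of(c,t)][:4])
ch=np.array([.6695,-.3745]);y=np.radians(-4.35);ex=np.array([np.cos(y),np.sin(y)])
p=ch-ex*(.107+.150+.05);print(p,row([*p,.15],-4.35))
E
```

```text
t: 10.98
ee_pos: [0.5037, -0.3617, 0.0324]
ee_rot: [0.732, 0.681, 0.0, 0.001]
contact_force: [-0.1, 0.4, -2.4]
opening: 0.0267
t: 11.98
ee_pos: [0.5037, -0.3617, 0.1534]
ee_rot: [0.732, 0.681, 0.0, 0.002]
contact_force: [-0.3, -0.1, 0.5]
opening: 0.0258
side drawer_front [([0.412, -0.351, 0.06], 0.67), ([0.435, 0.006, 0.038], 0.19)]
side sander [([0.502, -0.368, 0.01], 0.77)]
wrist drawer_front [([0.412, -0.354, 0.062], 0.98)]
wrist sander [([0.509, -0.36, 0.005], 0.75)]
[ 0.36338437 -0.35121439] [  -0.2 -140.     0.3   90.2]
```

```bash
python3 -m jog '[[0,-60,0,0,-1],[0,-120,0,0,-1],[0,-140,0,0,-1],[0,-140,50,0,-1],[0,-140,100,0,-1],[0,-140,118,0,-1],[0,-140,118,0,-1]]'
python3 -m jog '[[0,20,0,0,-1],[0,35,0,0,-1],[0,50,0,0,-1],[0,65,0,0,-1],[0,80,0,0,-1],[0,95,0,0,-1],[0,110,0,0,-1],[0,125,0,0,-1],[0,140,0,0,-1],[0,155,0,0,-1],[0,165,0,0,-1],[0,168,0,0,-1]]'
python3 -c "
from h import *
for c in ['scene','side']:
  r,s=snap(c,c+'6.png')
  for t in ['chest','drawer_front','sander']: print(c,t,[(np.round(d['centre'],3).tolist(),round(d['score'],2)) for d in place_of(c,t)][:3])
"
```

```text
t: 13.15
ee_pos: [0.3637, -0.351, 0.0318]
ee_rot: [0.732, 0.681, 0.0, -0.001]
contact_force: [0.5, 0.8, -0.5]
opening: -0.0005
t: 14.65
ee_pos: [0.5318, -0.3633, 0.0332]
ee_rot: [0.732, 0.681, 0.0, 0.0]
contact_force: [-1.1, 0.0, 0.2]
opening: -0.0002
scene chest [([0.668, -0.371, 0.0], 0.6), ([0.648, 0.024, 0.072], 0.56), ([0.716, 0.259, 0.002], 0.42)]
scene drawer_front [([0.543, -0.364, 0.056], 0.86), ([0.594, 0.034, 0.099], 0.41), ([0.499, -0.025, 0.014], 0.39)]
scene sander [([0.65, 0.019, 0.068], 0.28)]
side chest [([0.674, -0.373, -0.003], 0.84)]
side drawer_front [([0.549, -0.36, 0.059], 0.88)]
side sander []
```

```bash
python3 -m jog '[[0,3,0,0,-1],[0,6,0,0,-1],[0,9,0,0,-1],[0,12,0,0,-1],[0,14,0,0,-1]]'
python3 -m jog '[[0,2,0,0,-1],[0,3,0,0,-1],[0,4,0,0,-1],[0,4,0,0,-1]]'
python3 -m jog '[[0,2,0,0,-1],[0,2,0,0,-1]]'
```

```text
t: 15.68
ee_pos: [0.5452, -0.3645, 0.0333]
ee_rot: [0.732, 0.681, -0.0, -0.0]
contact_force: [-2.1, 0.1, 1.2]
opening: -0.0004
t: 16.18
ee_pos: [0.549, -0.3647, 0.0333]
ee_rot: [0.732, 0.681, -0.0, -0.0]
contact_force: [-3.2, -0.8, 2.4]
opening: 0.0001
t: 16.42
ee_pos: [0.5492, -0.3646, 0.0333]
ee_rot: [0.732, 0.681, -0.001, -0.002]
contact_force: [-14.2, -0.8, 6.4]
opening: 0.0001
```

```bash
python3 -m jog '[[0,0.6,0,0,-1],[0,-30,0,0,-1],[0,-60,-40,0,-1],[0,-60,-150,0,-1],[0,-60,-200,0,1],[0,-60,-220,0,1]]'
python3 - <<'E'
from h import *
for c in ['scene','side']:
  r,s=snap(c,c+'7.png')
  for t in ['chest','drawer_front','knob_grip','cam_axis','lane1','fence_face','jaw_face','fixture','blank1']: print(c,t,[(np.round(d['centre'],3).tolist(),round(d['score'],2)) for d in place_of(c,t)][:6])
print(row([.592,.033,.2],90))
a=cv2.imread('pics/scene7.png')[180:400,180:420];cv2.imwrite('pics/c7.png',cv2.resize(a,None,fx=2.5,fy=2.5))
E
```

```text
t: 17.18
ee_pos: [0.4915, -0.3604, 0.256]
ee_rot: [0.732, 0.681, 0.0, 0.001]
contact_force: [-0.2, -0.2, -0.8]
opening: 0.0354
scene chest [([0.669, -0.37, -0.001], 0.84), ([0.59, 0.032, 0.1], 0.31)]
scene drawer_front []
scene knob_grip [([0.596, 0.034, 0.1], 0.47)]
scene cam_axis [([0.651, 0.02, 0.069], 0.61)]
scene lane1 [([0.496, 0.047, 0.016], 0.66), ([0.502, -0.022, 0.01], 0.6), ([0.49, 0.112, 0.018], 0.58), ([0.502, -0.09, 0.015], 0.55)]
scene fence_face [([0.434, 0.004, 0.037], 0.69), ([0.669, -0.373, -0.001], 0.33)]
scene jaw_face [([0.552, 0.012, 0.041], 0.46)]
scene fixture [([0.498, 0.014, -0.005], 0.64)]
scene blank1 [([0.316, -0.182, 0.0], 0.91), ([0.439, 0.294, 0.001], 0.61), ([0.528, 0.285, 0.002], 0.6), ([0.341, 0.291, 0.0], 0.58), ([0.615, 0.29, 0.002], 0.54), ([0.194, 0.343, -0.003], 0.47)]
side chest [([0.673, -0.371, 0.001], 0.58), ([0.593, 0.029, 0.097], 0.52)]
side drawer_front []
side knob_grip [([0.591, 0.031, 0.103], 0.4), ([0.488, 0.11, 0.011], 0.18)]
side cam_axis [([0.653, 0.021, 0.072], 0.97)]
side lane1 [([0.487, 0.11, 0.015], 0.87), ([0.496, 0.048, 0.018], 0.83), ([0.498, -0.089, 0.014], 0.81), ([0.501, -0.023, 0.013], 0.61)]
side fence_face [([0.437, 0.006, 0.04], 0.97)]
side jaw_face [([0.55, 0.012, 0.042], 0.96)]
side fixture [([0.49, 0.009, -0.001], 0.97)]
side blank1 [([0.528, 0.285, -0.004], 0.87), ([0.615, 0.288, 0.003], 0.83), ([0.195, 0.342, -0.0], 0.81), ([0.342, 0.292, 0.002], 0.78), ([0.443, 0.292, -0.001], 0.76), ([0.315, -0.177, -0.001], 0.56)]
[399.8  71.9  53.3  -4.2]
```

View pics/c7.png

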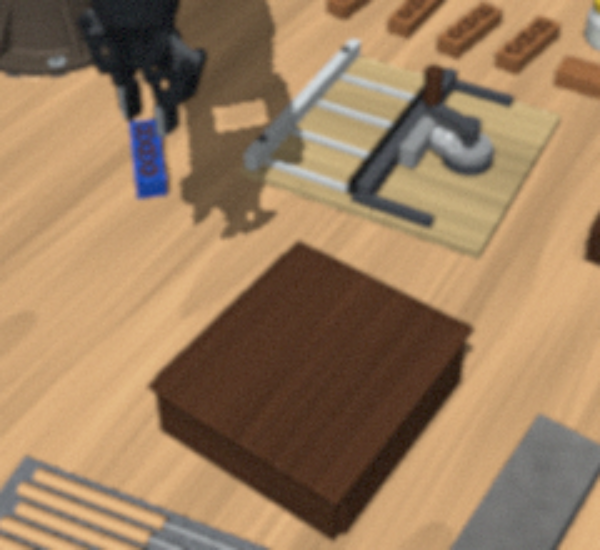

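The drawer is home, with the front flush under the chest. Next is the knob.

```bash
python3 -m jog '[[60,11,0,-1,1],[120,22,0,-2,1],[180,33,0,-4,1],[240,44,0,-4,1],[300,54,0,-4,1],[350,63,0,-4,1],[385,70,0,-4,1],[400,72,0,-4,1],[400,72,0,-4,1],[400,72,0,-4,1]]'
python3 - <<'E'
from h import *
r,s=snap('wrist','w8.png')
for t in ['knob_grip','cam_axis','lane1','fence_face','jaw_face']: print(t,[(np.round(d['centre'],3).tolist(),round(d['score'],2)) for d in place_of('wrist',t)][:6])
m=masks_of('wrist','knob_grip')
for d in m[:2]:
  ys,xs=np.nonzero(d['region']);print(d['score'],len(xs),xs.mean(),ys.mean(),onz(r,(xs.mean(),ys.mean()),.1,s))
print(row([.593,.032,.083],90))
E
```

```text
t: 19.42
ee_pos: [0.5919, 0.0321, 0.2533]
ee_rot: [0.708, 0.706, -0.0, 0.0]
contact_force: [-0.5, -0.4, -0.4]
opening: 0.0853
knob_grip [([0.59, 0.032, 0.101], 0.76)]
cam_axis [([0.656, 0.014, 0.071], 0.83)]
lane1 [([0.487, 0.109, 0.009], 0.89), ([0.495, -0.021, 0.016], 0.79), ([0.497, 0.042, 0.016], 0.78), ([0.507, -0.089, 0.016], 0.65)]
fence_face [([0.433, 0.009, 0.04], 0.68)]
jaw_face [([0.549, 0.014, 0.042], 0.75)]
0.8 647 321.1870170015456 179.0386398763524 [0.59251225 0.03169074 0.1       ]
[ -0.8   0.9 170.3  -0.2]
```

View pics/w8.png

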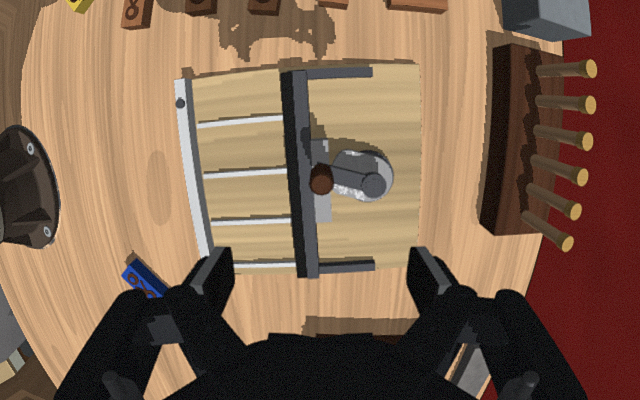

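```bash
python3 - <<'E'
from h import *
r,s=snap('wrist')
L=[((197,125),(284,118),78),((204,174),(287,170),12),((212,223),(291,219),-54),((233,266),(296,266),-120)]
for a,b,y in L:
    A=onz(r,a,.022,s);B=onz(r,b,.022,s);print(y,A.round(4)[:2],B.round(4)[:2],np.degrees(np.arctan2(B[1]-A[1],B[0]-A[0])).round(2))
print('base corners',[onz(r,p,.015,s)[:2].round(4).tolist() for p in [(420,63),(417,272),(186,78)]])
print('axis',onz(r,(373,185),.075,s).round(4))
print('fence',[onz(r,p,.039,s)[:2].round(4).tolist() for p in [(187,80),(210,254)]])
E
python3 -m jog '[[-1,1,60,0,1],[-1,1,120,0,1],[-1,1,160,0,1],[-1,1,170,0,1],[-1,1,170,0,-1],[-1,1,170,0,-1],[-1,1,170,0,-1],[-1,1,170,0,-1],[-1,1,170,0,-1],[-1,1,170,0,-1],[-1,1,170,0,-1]]'
```

```text
78 [0.4365 0.085 ] [0.5486 0.0888] 1.96
12 [0.4412 0.0211] [0.5507 0.0246] 1.84
-54 [ 0.4449 -0.047 ] [ 0.5537 -0.0402] 3.58
-120 [ 0.4674 -0.1129] [ 0.5579 -0.1104] 1.61
base corners [[0.7162, 0.1611], [0.734, -0.1291], [0.4204, 0.1471]]
axis [0.6488 0.0195 0.075 ]
fence [[0.4326, 0.1419], [0.4421, -0.0857]]
t: 21.2
ee_pos: [0.593, 0.0323, 0.0846]
ee_rot: [0.708, 0.706, 0.0, 0.0]
contact_force: [-4.2, 0.9, 10.4]
opening: 0.0227
```

```bash
python3 -m jog '[[9,3,0,0,-1],[17.4,7.4,0,0,-1],[25,13,0,0,-1],[31.7,20,0,0,-1],[37,27.7,0,0,-1]]'
python3 -m jog '[[4.1,8.5,0,0,-1],[6.8,17.6,0,0,-1],[8.2,27,0,0,-1],[8.2,36,0,0,-1],[6.8,44.6,0,0,-1],[6,47.6,0,0,-1],[6,47.6,0,0,-1]]'
python3 - <<'E'
from h import *
s=sense();print(s['contact_force'],s['wrist_torque'])
for c in ['scene','side']:
  r,s=snap(c,c+'9.png')
  for t in ['knob_grip','jaw_face']: print(c,t,[(np.round(d['centre'],3).tolist(),round(d['score'],2)) for d in place_of(c,t)][:3])
E
```

```text
t: 21.82
ee_pos: [0.6212, 0.0692, 0.0847]
ee_rot: [0.708, 0.706, 0.0, 0.0]
contact_force: [-2.4, -4.2, 7.8]
opening: 0.0225
t: 22.7
ee_pos: [0.669, 0.0744, 0.0847]
ee_rot: [0.708, 0.706, 0.0, 0.001]
contact_force: [-1.2, -4.2, 6.5]
opening: 0.0224
[-1.22595606 -4.16792226  6.4940992 ] [-0.57910586  0.29186482  0.00949393]
scene knob_grip [([0.668, 0.079, 0.104], 0.41)]
scene jaw_face [([0.575, 0.014, 0.043], 0.72)]
side knob_grip [([0.67, 0.074, 0.1], 0.43)]
side jaw_face [([0.572, 0.011, 0.04], 0.58)]
```

The jaw face measures at 0.5735, which is fully open. I release the knob and go to view the rails.

```bash
python3 -m jog '[[0,0,0,0,1],[0,0,0,0,1],[0,0,0,0,1],[0,0,0,0,1],[0,0,-60,0,1],[0,0,-120,0,1],[30,-30,-180,0,1],[80,-80,-210,0,1],[130,-130,-215,0,1],[185,-185,-215,0,1],[185,-190,-215,0,1],[185,-190,-215,0,1],[185,-190,-215,0,1]]'
cat >> h.py <<'E'
def rails(r,s,name='blank1',z=.026,cam='wrist',box=(.25,.2,.75,.36)):
    out=[]
    for d in masks_of(cam,name):
        c,_=cv2.findContours(d['region'].astype(np.uint8),0,2)
        if not c: continue
        c=max(c,key=cv2.contourArea)
        if len(c)<20: continue
        q=np.array([onz(r,p[0],z,s)[:2] for p in c],np.float32);(cx,cy),(w,h),a=cv2.minAreaRect(q)
        b=cv2.boxPoints(((cx,cy),(w,h),a)); e=[b[1]-b[0],b[2]-b[1]];e=max(e,key=np.linalg.norm)
        out.append([round(d['score'],2),round(cx,4),round(cy,4),round(max(w,h),3),round(min(w,h),3),round(float(np.degrees(np.arctan2(e[1],e[0])))%180,1)])
    return sorted(out,key=lambda o:o[1])
E
python3 - <<'E'
from h import *
r,s=snap('wrist','w10.png')
for o in rails(r,s): print(o)
for t in ['blank1','offcut1']: print([(np.round(d['centre'],3).tolist(),round(d['score'],2)) for d in place_of('wrist',t)])
for c in ['side','scene']:
  r2,s2=snap(c)
  print(c)
  for o in rails(r2,s2,cam=c): print(o)
  if c=='side': print([(np.round(d['centre'],3).tolist(),round(d['score'],2)) for d in place_of(c,'knob_grip')])
E
```

```text
t: 24.62
ee_pos: [0.4793, 0.2605, 0.2983]
ee_rot: [0.708, 0.706, 0.0, 0.0]
contact_force: [0.6, -0.2, 0.1]
opening: 0.0854
[0.85, 0.201, 0.3402, 0.129, 0.048, 132.2]
[0.95, 0.346, 0.2903, 0.121, 0.047, 86.1]
[0.97, 0.4398, 0.2947, 0.12, 0.037, 88.8]
[0.98, 0.528, 0.2841, 0.119, 0.038, 82.0]
[0.66, 0.564, 0.0398, 0.301, 0.246, 2.8]
[0.81, 0.6116, 0.2913, 0.122, 0.045, 82.8]
[([0.617, 0.29, 0.0], 0.93), ([0.194, 0.339, 0.0], 0.92), ([0.436, 0.293, 0.001], 0.75), ([0.347, 0.291, 0.005], 0.61), ([0.53, 0.286, -0.003], 0.56)]
[([0.715, 0.255, -0.002], 0.79), ([0.466, 0.486, 0.005], 0.77), ([0.569, 0.011, 0.041], 0.74)]
side
[0.82, 0.1973, 0.3477, 0.125, 0.049, 130.5]
[0.82, 0.3146, -0.1626, 0.133, 0.053, 132.6]
[0.77, 0.3437, 0.3005, 0.135, 0.041, 84.5]
[0.9, 0.4393, 0.3017, 0.131, 0.037, 89.8]
[0.68, 0.5275, 0.2928, 0.131, 0.041, 82.5]
[0.61, 0.6126, 0.2996, 0.133, 0.044, 82.6]
[([0.671, 0.073, 0.103], 0.63), ([0.708, 0.387, 0.002], 0.62)]
scene
[0.55, 0.2043, 0.3229, 0.149, 0.041, 132.3]
[0.76, 0.3222, -0.1881, 0.144, 0.038, 133.8]
[0.71, 0.3519, 0.2716, 0.149, 0.058, 84.0]
[0.78, 0.5361, 0.2659, 0.147, 0.054, 82.2]
[0.61, 0.6191, 0.2778, 0.15, 0.051, 85.3]
[0.24, 0.7026, 0.3971, 0.186, 0.08, 108.1]
```

View pics/w10.png

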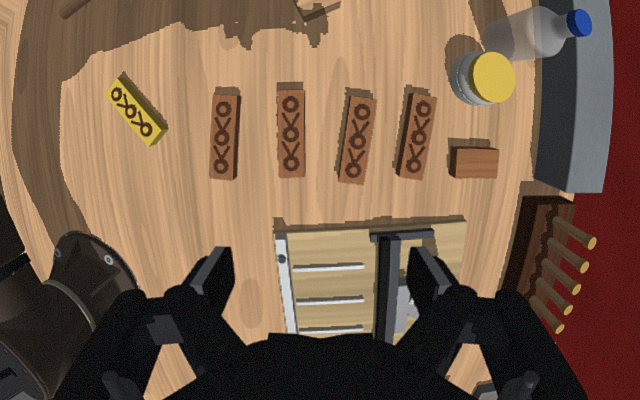

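The wrist view shows the four brown carved rails at (225,137), (291,135), (357,138) and (417,137), with yellow (137,110) left alone. The plan is D→lane 1, C→2, B→3, A→4. I start with D.

```bash
cat >> h.py <<'E'
O=np.array([.4965,.0100]);YAW=2.8
EX=np.array([np.cos(np.radians(YAW)),np.sin(np.radians(YAW))]);EY=np.array([-EX[1],EX[0]])
def lane(n,dx=0,dy=0): return O+EX*dx+EY*(-99+66*(n-1)+dy)
E
python3 -m jog '[[29,60,40,3,1],[29,110,80,6,1],[29,134,120,6,1],[29,134,138,6,1],[29,134,138,6,1]]'
python3 - <<'E'
from h import *
r,s=snap('wrist')
for z in (.026,.02): print(rails(r,s,z=z))
print([(np.round(d['centre'],3).tolist(),round(d['score'],2)) for d in place_of('wrist','blank1')])
print(row([.614,.2895,.010],83.5))
E
```

```text
t: 25.7
ee_pos: [0.6123, 0.2889, 0.1591]
ee_rot: [0.744, 0.668, -0.001, -0.001]
contact_force: [0.0, 0.5, 0.2]
opening: 0.0853
[[0.6, 0.211, 0.343, 0.137, 0.06, 132.0], [0.73, 0.3536, 0.292, 0.122, 0.058, 83.9], [0.8, 0.4466, 0.2943, 0.121, 0.05, 89.6], [0.75, 0.6154, 0.2919, 0.12, 0.037, 83.1]]
[[0.6, 0.2021, 0.3425, 0.14, 0.062, 132.0], [0.73, 0.3478, 0.2905, 0.125, 0.06, 83.9], [0.8, 0.4428, 0.2928, 0.123, 0.051, 89.6], [0.75, 0.6153, 0.2904, 0.123, 0.037, 83.1]]
[([0.531, 0.284, -0.002], 0.82), ([0.346, 0.291, 0.004], 0.76), ([0.616, 0.289, 0.003], 0.74), ([0.439, 0.293, 0.001], 0.6)]
[ -0.2   0.4 152.6   0.4]
```

```bash
python3 -m jog '[[1.5,3,60,1,1],[1.5,3,110,1,1],[1.5,3,140,1,1],[1.5,3,149,1,1],[1.5,3,149,1,1],[1.5,3,149,1,-1],[1.5,3,149,1,-1],[1.5,3,149,1,-1],[1.5,3,149,1,-1],[1.5,3,149,1,-1],[1.5,3,149,1,-1]]'
python3 -m jog '[[0,0,-40,0,-1],[0,0,-100,0,-1],[0,0,-150,0,-1],[0,0,-160,0,-1],[0,0,-160,0,-1]]'
python3 -c "
from h import *
s=sense();p=lane(1,5,7) if 0 else lane(1,.005,.007);print(p,row([*p,.17],YAW,s))"
```

```text
t: 27.28
ee_pos: [0.6167, 0.2905, 0.0124]
ee_rot: [0.75, 0.662, 0.001, 0.0]
contact_force: [-1.2, 0.3, 6.0]
opening: 0.0345
t: 27.9
ee_pos: [0.6161, 0.2903, 0.1713]
ee_rot: [0.75, 0.662, 0.0, 0.0]
contact_force: [-0.5, 0.2, -1.0]
opening: 0.0344
[  5.33727929 -98.8645717 ] [-9.77946e+04  1.70349e+04 -1.90000e+00  8.00000e+01]
```

```bash
sed -i 's/(-99+66\*(n-1)+dy)/(-.099+.066*(n-1)+dy)/' h.py
python3 -m jog '[[-40,-7,0,10,-1],[-95,-16,0,20,-1],[-150,-25,0,30,-1],[-205,-34,0,40,-1],[-260,-43,0,50,-1],[-315,-52,0,60,-1],[-360,-60,0,70,-1],[-383,-63,0,80,-1],[-383,-63,0,80,-1],[-383,-63,0,80,-1],[-383,-63,0,80,-1]]'
python3 - <<'E'
from h import *
s=sense();print(s['joints'].round(2),phi(s))
r,s=snap('wrist','w11.png')
print([(np.round(d['centre'],3).tolist(),round(d['score'],2)) for d in place_of('wrist','lane1')])
print([(np.round(d['centre'],3).tolist(),round(d['score'],2)) for d in place_of('wrist','blank1')])
p=lane(1,.005,.007);print(p,row([*p,.03],YAW,s))
E
```

```text
t: 29.28
ee_pos: [0.5061, -0.0809, 0.1708]
ee_rot: [1.0, 0.026, -0.0, -0.0]
contact_force: [0.4, -0.5, -1.0]
opening: 0.0346
[-0.29  0.41  1.9  -0.    0.83  1.23] 3.0145098239684507
[([0.498, -0.023, 0.015], 0.93), ([0.494, 0.044, 0.016], 0.82), ([0.487, 0.109, 0.014], 0.7)]
[([0.345, 0.29, 0.001], 0.75), ([0.437, 0.293, -0.001], 0.68), ([0.197, 0.339, -0.002], 0.68), ([0.507, -0.081, 0.164], 0.65), ([0.493, 0.045, 0.012], 0.48)]
[ 0.50598821 -0.08164592] [ -0.    0.8 140.8   0.2]
```

View pics/w11.png

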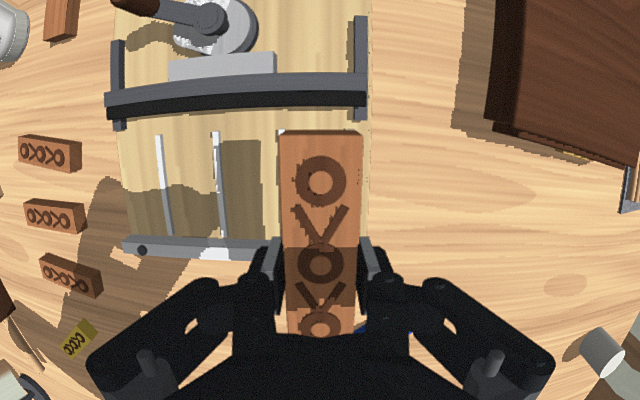

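Rail D is held carving up at (320,230) above lane 1, right of the last visible rib. I lower it.

```bash
python3 -m jog '[[0,1,60,0,-1],[0,1,110,0,-1],[0,1,135,0,-1],[0,1,142,0,-1],[0,1,144,0,-1],[0,1,144,0,-1]]'
python3 -m jog '[[-3,0,0,0,-1],[-5,0,0,0,-1],[-6,0,0,0,-1],[-6,0,0,0,-1]]'
```

```text
t: 30.18
ee_pos: [0.5066, -0.0829, 0.0282]
ee_rot: [1.0, 0.025, 0.001, 0.0]
contact_force: [1.2, 0.0, -1.8]
opening: 0.0344
t: 30.68
ee_pos: [0.5001, -0.0832, 0.0274]
ee_rot: [1.0, 0.025, 0.0, 0.0]
contact_force: [0.1, 0.7, -1.6]
opening: 0.0345
```

```bash
python3 -m jog '[[0,0,1,0,-1],[0,0,1,0,-1]]'
python3 -m jog '[[-1,0,1,0,-1],[-2,0,1,0,-1],[-2,0,1,0,-1]]'
```

```text
t: 30.92
ee_pos: [0.5001, -0.0832, 0.0273]
ee_rot: [1.0, 0.025, 0.0, 0.0]
contact_force: [-4.4, 0.7, 16.9]
opening: 0.0341
t: 31.3
ee_pos: [0.5001, -0.0832, 0.0273]
ee_rot: [1.0, 0.025, 0.003, 0.001]
contact_force: [2.8, 7.2, 25.2]
opening: 0.0342
```

```bash
python3 -m jog '[[0,0,-1.7,0,-1],[0,0,-1.7,0,-1],[-1,0,-1.7,0,-1],[-1,0,-1.7,0,-1]]'
python3 -m jog '[[-1,0,0,0,-1],[-2,0,0,0,-1],[-2,0,0,0,-1]]'
```

```text
t: 31.8
ee_pos: [0.4992, -0.0835, 0.0274]
ee_rot: [1.0, 0.025, 0.002, 0.001]
contact_force: [9.9, 5.2, 1.6]
opening: 0.0342
t: 32.17
ee_pos: [0.4991, -0.0837, 0.0277]
ee_rot: [1.0, 0.024, 0.004, 0.001]
contact_force: [18.9, 9.9, 0.3]
opening: 0.0347
```

```bash
python3 -m jog '[[1.5,0,0,0,-1],[1.5,1,0,0,-1],[1.5,2,0,0,-1],[1.5,2,0,0,-1]]'
python3 -m jog '[[0,1,0,0,-1],[0,2,0,0,-1],[0,2,0,0,-1]]'
```

```text
t: 32.67
ee_pos: [0.4993, -0.0852, 0.0274]
ee_rot: [1.0, 0.024, 0.003, 0.0]
contact_force: [11.9, 10.3, 1.8]
opening: 0.0349
t: 33.05
ee_pos: [0.4994, -0.0872, 0.0274]
ee_rot: [1.0, 0.024, 0.003, 0.0]
contact_force: [12.4, 10.0, 2.3]
opening: 0.0345
```

```bash
python3 -m jog '[[2,0,0,0,-1],[2,0,0,0,-1],[2,1,0,0,-1],[2,1,0,0,-1]]'
python3 -m jog '[[0,1,0,0,-1],[0,2,0,0,-1],[0,2,0,0,-1]]'
```

```text
t: 33.55
ee_pos: [0.4994, -0.0879, 0.0273]
ee_rot: [1.0, 0.025, 0.001, -0.0]
contact_force: [3.3, 6.4, 7.0]
opening: 0.0343
t: 33.92
ee_pos: [0.4994, -0.0895, 0.0273]
ee_rot: [1.0, 0.025, 0.001, -0.0]
contact_force: [4.0, 11.5, 8.2]
opening: 0.0347
```

```bash
python3 -m jog '[[0,1,0,0,-1],[0,1,0,0,-1]]'
python3 -m jog '[[0,1,0,0,-1],[0,1,0,0,-1]]'
```

```text
t: 34.17
ee_pos: [0.4994, -0.0896, 0.0273]
ee_rot: [1.0, 0.025, 0.0, -0.001]
contact_force: [5.2, 20.8, 9.8]
opening: 0.0343
t: 34.42
ee_pos: [0.4994, -0.0898, 0.0274]
ee_rot: [1.0, 0.025, 0.0, -0.001]
contact_force: [7.7, 28.8, 10.9]
opening: 0.0347
```

```bash
python3 -m jog '[[0,-2,0,0,-1],[-1.5,-2,0,0,-1],[-1.5,-2,0,0,-1]]'
python3 -m jog '[[0.5,-0.3,0,0,-1],[0.5,-0.3,0,0,0.2],[0.5,-0.3,0,0,0.2],[0.5,-0.3,0,0,0.2],[0.5,-0.3,0,0,0.2],[0.5,-0.3,-10,0,0.2],[0.5,-0.3,-70,0,0.2],[0.5,-0.3,-130,0,0.2],[0.5,-0.3,-150,0,0.2],[0.5,-0.3,-150,0,0.2]]'
python3 - <<'E'
from h import *
r,s=snap('wrist','w12.png')
m=rails(r,s,z=.041,box=None);print(m)
print([(np.round(d['centre'],3).tolist(),round(d['score'],2)) for d in place_of('wrist','blank1')])
print(row([.528,.2845,.16],82))
a=cv2.imread('pics/w12.png')[100:350,100:420];cv2.imwrite('pics/c12.png',cv2.resize(a,None,fx=2.3,fy=2.3))
E
```

```text
t: 34.8
ee_pos: [0.4995, -0.0896, 0.0274]
ee_rot: [1.0, 0.025, 0.002, 0.0]
contact_force: [11.9, 14.2, 2.9]
opening: 0.0343
t: 36.05
ee_pos: [0.4983, -0.09, 0.1789]
ee_rot: [1.0, 0.025, 0.002, 0.001]
contact_force: [-0.4, -0.1, -0.8]
opening: 0.0514
[[0.76, 0.2264, 0.3035, 0.152, 0.035, 131.4], [0.65, 0.3381, -0.1441, 0.049, 0.045, 88.1], [0.75, 0.3629, 0.2577, 0.134, 0.053, 83.7], [0.9, 0.4511, 0.2605, 0.137, 0.043, 89.5], [0.64, 0.5009, -0.0911, 0.121, 0.038, 2.9], [0.87, 0.5323, 0.2516, 0.135, 0.04, 83.0], [0.22, 0.6552, 0.0664, 0.161, 0.051, 81.3]]
[([0.501, -0.09, 0.018], 0.83), ([0.531, 0.285, -0.001], 0.79), ([0.195, 0.342, -0.0], 0.77), ([0.315, -0.175, 0.0], 0.69), ([0.436, 0.294, 0.002], 0.67)]
[  49.1 -372.3   16.3  -79.2]
```

View pics/c12.png

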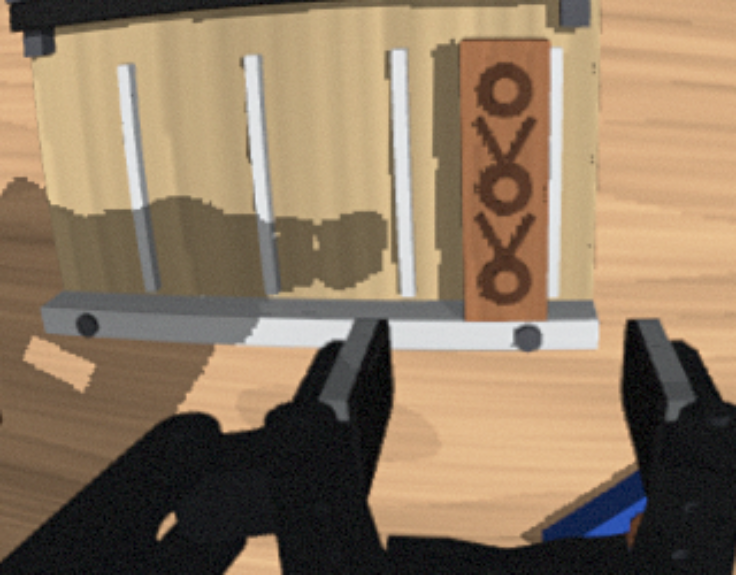

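Rail D is home in lane 1, touching the rib on its right at (550,170) and the fence below it at (505,320). Next is rail C.

```bash
python3 -m jog '[[8,-60,0,-10,1],[16,-120,0,-20,1],[24,-180,0,-30,1],[32,-240,0,-40,1],[40,-300,0,-50,1],[46,-350,10,-60,1],[49,-372,16,-70,1],[49,-372,16,-79,1],[49,-372,16,-79,1],[49,-372,16,-79,1]]'
cat > pre.py <<'E'
import sys
from h import *
r,s=snap('wrist'); c=s['ee_pos'][:2]
b=min(rails(r,s,z=.024),key=lambda o:np.hypot(o[1]-c[0],o[2]-c[1])); print('rail',b)
print('row',row([b[1],b[2],.010],b[5],s))
n=int(sys.argv[1])
p=lane(n,.005,.006); print('then lane target',p)
d=np.r_[p-np.array(b[1:3]),0]; a=np.radians(b[5]); print('move',(d[0]*np.cos(a)+d[1]*np.sin(a))*1e3,(d[0]*np.sin(a)-d[1]*np.cos(a))*1e3,b[5]-YAW)
E
python3 pre.py 2
```

```text
t: 37.45
ee_pos: [0.5283, 0.2837, 0.1602]
ee_rot: [0.757, 0.654, -0.001, -0.0]
contact_force: [0.2, -0.8, 0.5]
opening: 0.0852
rail [0.67, 0.5195, 0.2584, 0.124, 0.037, 82.9]
row [-26.2  -4.9 150.3  -1.3]
then lane target [ 0.50281297 -0.01672352]
move -275.07639364056865 17.446604589290143 80.10000000000001
```

Run:
```python
from h import *
for c in ['side','scene','wrist']:
  r,s=snap(c)
  print(c,[(np.round(d['centre'],3).tolist(),round(d['score'],2)) for d in place_of(c,'blank1')])
print(rails(r,s,z=.024))
```

```text
side [([0.443, 0.291, -0.001], 0.92), ([0.313, -0.178, -0.004], 0.91), ([0.196, 0.342, -0.002], 0.89), ([0.52, 0.257, -0.006], 0.62), ([0.343, 0.288, -0.0], 0.61)]
scene [([0.501, -0.092, 0.014], 0.83), ([0.523, 0.258, 0.001], 0.78), ([0.437, 0.29, 0.001], 0.74), ([0.316, -0.18, -0.001], 0.71), ([0.342, 0.291, 0.0], 0.67), ([0.193, 0.344, -0.001], 0.53)]
wrist [([0.346, 0.288, 0.006], 0.81), ([0.195, 0.343, -0.0], 0.76), ([0.523, 0.261, -0.002], 0.7), ([0.437, 0.291, -0.002], 0.59)]
[[0.9, 0.2052, 0.3422, 0.132, 0.058, 132.7], [0.87, 0.3492, 0.2905, 0.122, 0.05, 84.0], [0.68, 0.4427, 0.293, 0.121, 0.044, 89.1], [0.72, 0.5189, 0.259, 0.123, 0.038, 82.6]]
```

Rail C was knocked: all three cameras agree on (0.520,0.259), so I use the new place.

```bash
python3 -m jog '[[-25.5,-4.8,20,-1.3,1],[-25.5,-4.8,60,-1.3,1],[-25.5,-4.8,110,-1.3,1],[-25.5,-4.8,140,-1.3,1],[-25.5,-4.8,149,-1.3,1],[-25.5,-4.8,149,-1.3,1],[-25.5,-4.8,149,-1.3,-1],[-25.5,-4.8,149,-1.3,-1],[-25.5,-4.8,149,-1.3,-1],[-25.5,-4.8,149,-1.3,-1],[-25.5,-4.8,149,-1.3,-1],[-25.5,-4.8,149,-1.3,-1]]'
python3 -m jog '[[0,0,-40,0,-1],[0,0,-100,0,-1],[0,0,-150,0,-1],[0,0,-160,0,-1],[0,0,-160,0,-1]]'
python3 -c "
from h import *
p=lane(2,.006,.006);print(p,row([*p,.17],YAW))"
```

```text
t: 39.4
ee_pos: [0.5204, 0.2596, 0.013]
ee_rot: [0.748, 0.664, 0.001, 0.0]
contact_force: [-1.4, -0.4, 7.7]
opening: 0.0346
t: 40.02
ee_pos: [0.5199, 0.2594, 0.1721]
ee_rot: [0.748, 0.664, 0.0, 0.0]
contact_force: [-0.2, 0.1, -1.1]
opening: 0.0341
[ 0.50381178 -0.01667467] [-276.1   17.     2.1   80.3]
```

```bash
python3 -m jog '[[-50,3,0,10,-1],[-100,6,0,20,-1],[-150,9,0,30,-1],[-200,12,0,40,-1],[-250,15,0,50,-1],[-276,17,0,60,-1],[-276,17,0,70,-1],[-276,17,0,80.3,-1],[-276,17,0,80.3,-1],[-276,17,0,80.3,-1]]'
python3 - <<'E'
from h import *
s=sense();print(phi(s),row([*lane(2,.006,.006),.0285],YAW),s['opening'])
r,s=snap('wrist'); print([(np.round(d['centre'],3).tolist(),round(d['score'],2)) for d in place_of('wrist','blank1')])
print([(np.round(d['centre'],3).tolist(),round(d['score'],2)) for d in place_of('wrist','lane1')])
E
```

```text
t: 41.28
ee_pos: [0.5036, -0.0165, 0.1711]
ee_rot: [1.0, 0.027, -0.001, -0.0]
contact_force: [-0.8, 0.5, -0.7]
opening: 0.0343
3.080938171288384 [  0.4   0.3 142.6   0.3] 0.03432531804076463
[([0.506, -0.012, 0.158], 0.97), ([0.434, 0.292, 0.002], 0.93), ([0.501, -0.091, 0.018], 0.89), ([0.195, 0.339, -0.0], 0.82), ([0.345, 0.29, 0.002], 0.59)]
[([0.49, 0.042, 0.017], 0.93), ([0.486, 0.105, 0.015], 0.75)]
```

```bash
python3 -m jog '[[0,0,60,0.2,-1],[0,0,110,0.2,-1],[0,0,135,0.2,-1],[0,0,142.5,0.2,-1],[0,0,143,0.2,-1],[0,0,143,0.2,-1]]'
python3 -m jog '[[-2,0,0,0,-1],[-4,0,0,0,-1],[-6,0,0,0,-1],[-7,0,0,0,-1],[-7,0,0,0,-1]]'
```

```text
t: 42.18
ee_pos: [0.5045, -0.0167, 0.0299]
ee_rot: [1.0, 0.023, 0.001, 0.0]
contact_force: [0.3, -0.5, -1.0]
opening: 0.0344
t: 42.8
ee_pos: [0.4979, -0.017, 0.0293]
ee_rot: [1.0, 0.023, 0.001, 0.0]
contact_force: [4.9, 1.9, -0.4]
opening: 0.0343
```

```bash
python3 -m jog '[[0.5,0,1,0,-1],[0.5,0,1.2,0,-1],[0.5,2,1.2,0,-1],[0.5,4,1.2,0,-1],[0.5,5,1.2,0,-1],[0.5,5,1.2,0,-1]]'
python3 -m jog '[[0,1,0,0,-1],[0,2,0,0,-1],[0,2,0,0,-1]]'
```

```text
t: 43.55
ee_pos: [0.4982, -0.0217, 0.028]
ee_rot: [1.0, 0.023, 0.001, -0.0]
contact_force: [4.8, 4.8, 2.9]
opening: 0.0342
t: 43.92
ee_pos: [0.4982, -0.0231, 0.028]
ee_rot: [1.0, 0.023, 0.001, -0.0]
contact_force: [4.9, 12.1, 3.4]
opening: 0.0341
```

```bash
python3 -m jog '[[0,1,0,0,-1],[0,1.5,0,0,-1],[0,1.5,0,0,-1]]'
python3 -m jog '[[0,-1.5,0,0,-1],[-1.5,-1.5,0,0,-1],[-1.5,-1.5,0,0,-1]]'
```

```text
t: 44.3
ee_pos: [0.4981, -0.0234, 0.028]
ee_rot: [1.0, 0.024, 0.0, -0.001]
contact_force: [7.4, 25.8, 4.6]
opening: 0.0345
t: 44.68
ee_pos: [0.4981, -0.0233, 0.028]
ee_rot: [1.0, 0.024, 0.002, 0.0]
contact_force: [12.6, 12.6, -1.9]
opening: 0.0343
```

```bash
python3 -m jog '[[0.5,-0.3,0,0,-1],[0.5,-0.3,0,0,0.2],[0.5,-0.3,0,0,0.2],[0.5,-0.3,0,0,0.2],[0.5,-0.3,0,0,0.2],[0.5,-0.3,-10,0,0.2],[0.5,-0.3,-70,0,0.2],[0.5,-0.3,-130,0,0.2],[0.5,-0.3,-150,0,0.2],[0.5,-0.3,-150,0,0.2]]'
python3 - <<'E'
from h import *
r,s=snap('wrist','w13.png')
print(rails(r,s,z=.041))
print(row([.440,.2925,.16],89))
E
```

```text
t: 45.92
ee_pos: [0.4972, -0.0237, 0.1797]
ee_rot: [1.0, 0.023, 0.002, 0.0]
contact_force: [-1.1, -1.4, -0.7]
opening: 0.0515
[[0.69, 0.2333, 0.3133, 0.146, 0.017, 131.7], [0.87, 0.3636, 0.2639, 0.128, 0.052, 84.4], [0.59, 0.4511, 0.2683, 0.138, 0.044, 90.0], [0.57, 0.4982, -0.0244, 0.118, 0.037, 2.7], [0.65, 0.5016, -0.0879, 0.119, 0.04, 3.1]]
[ -41.8 -318.3   17.5  -86.4]
```

```bash
python3 -m jog '[[-8,-60,0,-10,1],[-16,-120,0,-20,1],[-24,-180,0,-30,1],[-32,-240,0,-40,1],[-40,-300,0,-50,1],[-42,-318,10,-60,1],[-42,-318,17,-70,1],[-42,-318,17,-80,1],[-42,-318,17,-86.4,1],[-42,-318,17,-86.4,1],[-42,-318,17,-86.4,1]]'
python3 pre.py 3
```

```text
t: 47.4
ee_pos: [0.4399, 0.2919, 0.16]
ee_rot: [0.714, 0.7, -0.001, -0.0]
contact_force: [0.2, 0.0, -0.4]
opening: 0.0854
rail [0.6, 0.439, 0.2937, 0.122, 0.038, 89.2]
row [  1.8  -0.8 150.   -0.3]
then lane target [0.49958889 0.04919769]
move -243.6325256855896 63.996769073248636 86.4
```

```bash
python3 -m jog '[[1,-0.8,60,-0.3,1],[1,-0.8,110,-0.3,1],[1,-0.8,140,-0.3,1],[1,-0.8,149,-0.3,1],[1,-0.8,149,-0.3,1],[1,-0.8,149,-0.3,-1],[1,-0.8,149,-0.3,-1],[1,-0.8,149,-0.3,-1],[1,-0.8,149,-0.3,-1],[1,-0.8,149,-0.3,-1],[1,-0.8,149,-0.3,-1]]'
python3 -m jog '[[0,0,-40,0,-1],[0,0,-100,0,-1],[0,0,-150,0,-1],[0,0,-160,0,-1],[0,0,-160,0,-1]]'
python3 -c "
from h import *
p=lane(3,.006,.006);print(p,row([*p,.17],YAW))"
```

```text
t: 48.88
ee_pos: [0.4397, 0.2933, 0.0128]
ee_rot: [0.711, 0.703, 0.001, 0.0]
contact_force: [-2.4, -1.3, 9.4]
opening: 0.0346
t: 49.5
ee_pos: [0.4392, 0.293, 0.1719]
ee_rot: [0.711, 0.703, 0.0, 0.0]
contact_force: [0.1, 0.4, -0.7]
opening: 0.0346
[0.5005877  0.04924654] [-243.1   64.1    1.9   86.5]
```

```bash
python3 -m jog '[[-50,13,0,10,-1],[-100,26,0,20,-1],[-150,39,0,30,-1],[-200,53,0,40,-1],[-235,62,0,50,-1],[-243,64,0,60,-1],[-243,64,0,70,-1],[-243,64,0,80,-1],[-243,64,0,86.5,-1],[-243,64,0,86.5,-1],[-243,64,0,86.5,-1]]'
python3 - <<'E'
from h import *
s=sense();print(phi(s),row([*lane(3,.006,.006),.029],YAW),s['opening'])
r,s=snap('wrist'); print([(np.round(d['centre'],3).tolist(),round(d['score'],2)) for d in place_of('wrist','blank1')])
E
```

```text
t: 50.88
ee_pos: [0.5003, 0.0494, 0.1709]
ee_rot: [1.0, 0.026, -0.001, 0.0]
contact_force: [0.2, -0.6, -0.8]
opening: 0.0345
2.991739564516222 [  0.5   0.2 141.9   0.2] 0.03448456537107104
[([0.315, -0.175, -0.004], 0.78), ([0.503, -0.092, 0.016], 0.72), ([0.498, -0.022, 0.015], 0.69), ([0.345, 0.29, 0.002], 0.68), ([0.5, 0.048, 0.158], 0.67)]
```

```bash
python3 -m jog '[[0,0,60,0.2,-1],[0,0,110,0.2,-1],[0,0,135,0.2,-1],[0,0,142.5,0.2,-1],[0,0,143,0.2,-1],[0,0,143,0.2,-1]]'
python3 -m jog '[[-2,0,0,0,-1],[-4,0,0,0,-1],[-6,0,0,0,-1],[-7,0,0,0,-1],[-7,0,0,0,-1]]'
```

```text
t: 51.72
ee_pos: [0.5011, 0.0494, 0.0296]
ee_rot: [1.0, 0.023, 0.001, 0.0]
contact_force: [-0.6, 0.5, -1.0]
opening: 0.0345
t: 52.35
ee_pos: [0.4935, 0.0491, 0.0288]
ee_rot: [1.0, 0.023, -0.0, 0.0]
contact_force: [0.0, 0.0, -1.7]
opening: 0.0343
```

```bash
python3 -m jog '[[-1,0,0.8,0,-1],[-2,0,0.8,0,-1],[-2,0,0.8,0,-1]]'
python3 -m jog '[[-1,0,0,0,-1],[-1,0,0,0,-1]]'
```

```text
t: 52.72
ee_pos: [0.4925, 0.049, 0.0282]
ee_rot: [1.0, 0.023, 0.001, 0.0]
contact_force: [5.4, 1.0, -1.6]
opening: 0.0345
t: 52.98
ee_pos: [0.4925, 0.049, 0.0284]
ee_rot: [1.0, 0.023, 0.002, 0.0]
contact_force: [8.2, 2.5, -2.7]
opening: 0.0345
```

```bash
python3 -m jog '[[1.2,0,0.4,0,-1],[1.2,2,0.6,0,-1],[1.2,4,0.6,0,-1],[1.2,5.5,0.6,0,-1],[1.2,5.5,0.6,0,-1]]'
python3 -m jog '[[0,1,0,0,-1],[0,2,0,0,-1],[0,2,0,0,-1]]'
```

```text
t: 53.6
ee_pos: [0.4928, 0.0436, 0.0278]
ee_rot: [1.0, 0.023, 0.001, -0.0]
contact_force: [5.1, 4.1, 3.6]
opening: 0.0346
t: 53.98
ee_pos: [0.4929, 0.0423, 0.0278]
ee_rot: [1.0, 0.023, 0.001, -0.0]
contact_force: [4.6, 11.7, 3.6]
opening: 0.0343
```

```bash
python3 -m jog '[[0,1,0,0,-1],[0,1.5,0,0,-1],[0,1.5,0,0,-1]]'
python3 -m jog '[[0,-1.5,0,0,-1],[-1.5,-1.5,0,0,-1],[-1.5,-1.5,0,0,-1]]'
```

```text
t: 54.35
ee_pos: [0.4928, 0.0421, 0.0278]
ee_rot: [1.0, 0.023, 0.001, -0.001]
contact_force: [5.5, 28.2, 4.3]
opening: 0.0345
t: 54.72
ee_pos: [0.4928, 0.0422, 0.0279]
ee_rot: [1.0, 0.023, 0.003, -0.0]
contact_force: [11.1, 13.5, -1.8]
opening: 0.0344
```

```bash
python3 -m jog '[[0.5,-0.3,0,0,-1],[0.5,-0.3,0,0,0.2],[0.5,-0.3,0,0,0.2],[0.5,-0.3,0,0,0.2],[0.5,-0.3,0,0,0.2],[0.5,-0.3,-10,0,0.2],[0.5,-0.3,-70,0,0.2],[0.5,-0.3,-130,0,0.2],[0.5,-0.3,-150,0,0.2],[0.5,-0.3,-150,0,0.2]]'
python3 - <<'E'
from h import *
r,s=snap('wrist','w14.png')
print(rails(r,s,z=.041))
print(row([.3455,.2905,.16],84.5))
E
```

```text
t: 55.98
ee_pos: [0.4915, 0.0417, 0.1793]
ee_rot: [1.0, 0.023, 0.002, 0.0]
contact_force: [-0.6, -0.4, -0.1]
opening: 0.0512
[[0.78, 0.3625, 0.2701, 0.126, 0.052, 84.3], [0.81, 0.3642, -0.1898, 0.06, 0.029, 51.2], [0.73, 0.4941, 0.0417, 0.119, 0.037, 2.8], [0.59, 0.4981, -0.0213, 0.12, 0.041, 2.2], [0.8, 0.5013, -0.0854, 0.121, 0.046, 3.0]]
[-133.6 -255.2   17.1  -81.9]
```

```bash
python3 -m jog '[[-25,-48,0,-10,1],[-50,-96,0,-20,1],[-75,-144,0,-30,1],[-100,-192,0,-40,1],[-125,-240,0,-50,1],[-133,-255,10,-60,1],[-133,-255,17,-70,1],[-133,-255,17,-80,1],[-133,-255,17,-82,1],[-133,-255,17,-82,1],[-133,-255,17,-82,1]]'
python3 pre.py 4
```

```text
t: 57.45
ee_pos: [0.3465, 0.2902, 0.1602]
ee_rot: [0.74, 0.672, -0.0, 0.0]
contact_force: [0.1, 0.2, 1.3]
opening: 0.0853
rail [0.85, 0.3428, 0.2914, 0.12, 0.037, 84.9]
row [  0.9  -3.8 150.2  -0.4]
then lane target [0.4963648  0.11511889]
move -161.93218600801035 168.62723687414305 82.10000000000001
```

```bash
python3 -m jog '[[0.5,-3.5,60,-0.4,1],[0.5,-3.5,110,-0.4,1],[0.5,-3.5,140,-0.4,1],[0.5,-3.5,149,-0.4,1],[0.5,-3.5,149,-0.4,1],[0.5,-3.5,149,-0.4,-1],[0.5,-3.5,149,-0.4,-1],[0.5,-3.5,149,-0.4,-1],[0.5,-3.5,149,-0.4,-1],[0.5,-3.5,149,-0.4,-1],[0.5,-3.5,149,-0.4,-1]]'
python3 -m jog '[[0,0,-40,0,-1],[0,0,-100,0,-1],[0,0,-150,0,-1],[0,0,-160,0,-1],[0,0,-160,0,-1]]'
python3 -c "
from h import *
p=lane(4,.006,.006);print(p,row([*p,.17],YAW))"
```

```text
t: 58.92
ee_pos: [0.3434, 0.2913, 0.0123]
ee_rot: [0.737, 0.676, 0.001, 0.0]
contact_force: [-0.7, -0.9, 11.8]
opening: 0.0347
t: 59.55
ee_pos: [0.3429, 0.2911, 0.1714]
ee_rot: [0.737, 0.676, 0.0, 0.0]
contact_force: [-0.1, 0.2, -1.6]
opening: 0.034
[0.49736361 0.11516774] [-161.9  169.     1.4   82.2]
```

```bash
python3 -m jog '[[-20,35,0,10,-1],[-50,70,0,20,-1],[-85,105,0,30,-1],[-120,140,0,40,-1],[-155,165,0,50,-1],[-162,169,0,60,-1],[-162,169,0,70,-1],[-162,169,0,80,-1],[-162,169,0,82.2,-1],[-162,169,0,82.2,-1],[-162,169,0,82.2,-1]]'
python3 - <<'E'
from h import *
s=sense();print(phi(s),row([*lane(4,.006,.006),.029],YAW),s['opening'])
r,s=snap('wrist'); print([(np.round(d['centre'],3).tolist(),round(d['score'],2)) for d in place_of('wrist','blank1')])
E
```

```text
t: 60.92
ee_pos: [0.4971, 0.1151, 0.1703]
ee_rot: [1.0, 0.025, -0.001, 0.0]
contact_force: [0.2, 0.5, -0.6]
opening: 0.0346
2.8975162987981684 [ 5.000e-01 -1.000e-01  1.413e+02  1.000e-01] 0.03460740970137908
[([0.5, -0.095, 0.02], 0.95), ([0.497, -0.023, 0.013], 0.94), ([0.503, 0.113, 0.161], 0.89), ([0.315, -0.176, 0.001], 0.76), ([0.506, -0.087, 0.018], 0.23)]
```

```bash
python3 -m jog '[[0,0,60,0.1,-1],[0,0,110,0.1,-1],[0,0,135,0.1,-1],[0,0,142,0.1,-1],[0,0,142.5,0.1,-1],[0,0,142.5,0.1,-1]]'
python3 -m jog '[[-2,0,0,0,-1],[-4,0,0,0,-1],[-6,0,0,0,-1],[-7,0,0,0,-1],[-7,0,0,0,-1]]'
```

```text
t: 61.78
ee_pos: [0.498, 0.1152, 0.0299]
ee_rot: [1.0, 0.024, 0.001, -0.0]
contact_force: [-0.6, 0.1, -0.9]
opening: 0.0345
t: 62.4
ee_pos: [0.4904, 0.1148, 0.0289]
ee_rot: [1.0, 0.024, -0.0, 0.0]
contact_force: [0.1, 0.6, -1.9]
opening: 0.0345
```

```bash
python3 -m jog '[[-1,0,0.8,0,-1],[-2,0,1,0,-1],[-2,0,1,0,-1]]'
python3 -m jog '[[-1,0,0,0,-1],[-1,0,0,0,-1]]'
```

```text
t: 62.78
ee_pos: [0.4899, 0.1148, 0.0283]
ee_rot: [1.0, 0.024, 0.002, -0.0]
contact_force: [6.5, 0.9, 0.7]
opening: 0.0344
t: 63.02
ee_pos: [0.4899, 0.1149, 0.0285]
ee_rot: [1.0, 0.024, 0.003, -0.0]
contact_force: [9.1, 1.0, -1.3]
opening: 0.0345
```

```bash
python3 -m jog '[[1.5,0,0.6,0,-1],[1.5,2,0.9,0,-1],[1.5,4,0.9,0,-1],[1.5,5.7,0.9,0,-1],[1.5,5.7,0.9,0,-1]]'
python3 -m jog '[[0,1,0,0,-1],[0,2,0,0,-1],[0,2,0,0,-1]]'
```

```text
t: 63.65
ee_pos: [0.4903, 0.1093, 0.0274]
ee_rot: [1.0, 0.024, 0.001, -0.0]
contact_force: [4.6, 3.6, 3.1]
opening: 0.0343
t: 64.03
ee_pos: [0.4902, 0.1085, 0.0274]
ee_rot: [1.0, 0.024, 0.001, -0.001]
contact_force: [3.4, 18.7, 3.1]
opening: 0.034
```

```bash
python3 -m jog '[[0,1,0,0,-1],[0,1,0,0,-1]]'
python3 -m jog '[[0,-1.5,0,0,-1],[-1.5,-1.5,0,0,-1],[-1.5,-1.5,0,0,-1]]'
python3 -m jog '[[0.5,-0.3,0,0,-1],[0.5,-0.3,0,0,0.2],[0.5,-0.3,0,0,0.2],[0.5,-0.3,0,0,0.2],[0.5,-0.3,0,0,0.2],[0.5,-0.3,-10,0,0.2],[0.5,-0.3,-70,0,0.2],[0.5,-0.3,-130,0,0.2],[0.5,-0.3,-150,0,0.2],[0.5,-0.3,-150,0,0.2]]'
python3 - <<'E'
from h import *
print(row([.5,.011,.25],YAW))
E
```

```text
t: 64.28
ee_pos: [0.4901, 0.1082, 0.0274]
ee_rot: [1.0, 0.025, 0.001, -0.001]
contact_force: [3.0, 26.7, 3.1]
opening: 0.0342
t: 64.65
ee_pos: [0.4901, 0.1084, 0.0274]
ee_rot: [1.0, 0.025, 0.003, -0.0]
contact_force: [9.7, 11.4, -2.2]
opening: 0.0342
t: 65.9
ee_pos: [0.4887, 0.1079, 0.1789]
ee_rot: [1.0, 0.024, 0.002, -0.0]
contact_force: [-0.8, -0.3, 0.2]
opening: 0.0517
[  6.9  97.3 -71.1  -0.1]
```

```bash
python3 -m jog '[[7,50,-40,0,0.2],[7,97,-71,0,0.2],[7,97,-71,0,1],[7,97,-71,0,1],[7,97,-71,0,1]]'
python3 - <<'E'
from h import *
r,s=snap('wrist','w15.png')
for o in rails(r,s,z=.041): print(o)
print([(np.round(d['centre'],3).tolist(),round(d['score'],2)) for d in place_of('wrist','knob_grip')])
a=cv2.imread('pics/w15.png')[40:300,150:470];cv2.imwrite('pics/c15.png',cv2.resize(a,None,fx=2.3,fy=2.3,interpolation=cv2.INTER_CUBIC))
E
```

```text
t: 66.53
ee_pos: [0.4994, 0.0122, 0.2467]
ee_rot: [1.0, 0.024, -0.001, -0.0]
contact_force: [-0.4, 0.5, -0.8]
opening: 0.0855
[0.57, 0.3616, -0.1965, 0.053, 0.025, 45.4]
[0.92, 0.4911, 0.1055, 0.12, 0.042, 2.6]
[0.97, 0.4946, 0.0408, 0.119, 0.038, 3.3]
[0.82, 0.4984, -0.0237, 0.12, 0.037, 2.5]
[0.73, 0.5011, -0.0872, 0.122, 0.042, 2.9]
[0.61, 0.562, 0.0122, 0.282, 0.277, 2.9]
[([0.668, 0.077, 0.098], 0.91), ([0.497, 0.012, -0.001], 0.71), ([0.657, 0.015, 0.07], 0.69), ([0.568, 0.014, 0.041], 0.29)]
```

View pics/c15.png

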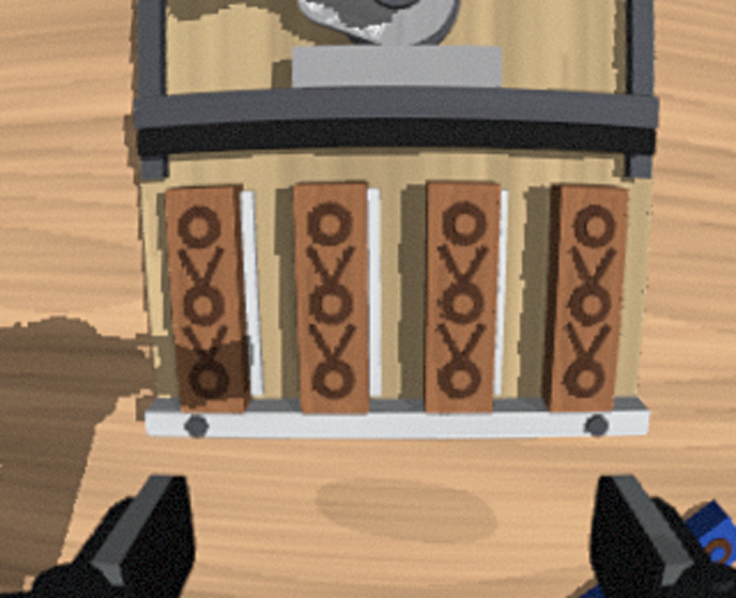

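Run:
```python
from h import *
r,s=snap('wrist')
f=lambda p,z: onz(r,(150+p[0]/2.3,40+p[1]/2.3),z,s)[:2]
def fx(q): q=q-O; return np.array([q@EX,q@EY]).round(4)*1e3
for n,z,a,b in [('L4 right',.041,(243,187),(246,410)),('L4 rib',.022,(249,192),(261,395)),('L3 right',.041,(368,185),(368,412)),('L3 rib',.022,(374,190),(379,395)),('L2 right',.041,(499,183),(492,412)),('L2 rib',.022,(506,190),(498,395)),('L1 right',.041,(627,188),(611,412)),('L1 left',.041,(562,187),(553,412))]:
    A,B=f(a,z),f(b,z); d=A-B; print(n,fx(A),fx(B),np.degrees(np.arctan2(d[1],d[0])).round(2))
print('knob row',row([.669,.0744,.0846],89.84), phi(s))
```

```text
L4 right [57.8 73.8] [-59.  78.] 0.72
L4 rib [54.  74.6] [-57.4  73. ] 3.61
L3 right [57.6 12.1] [-59.7  13. ] 2.38
L3 rib [54.   9.7] [-57.2   7.5] 3.92
L2 right [ 59.3 -51.7] [-59.9 -52.4] 3.12
L2 rib [ 54.7 -58.3] [-57.3 -58.2] 2.72
L1 right [  59.3 -117.6] [ -60.7 -118.3] 3.14
L1 left [ 58.3 -83.5] [-60.2 -85.5] 3.8
knob row [172.2 -54.1 162.7 -87. ] 2.817436044105401
```

Run:
```python
from h import *
r,s=snap('wrist')
f=lambda p,z: onz(r,(150+p[0]/2.3,40+p[1]/2.3),z,s)[:2]
def fx(q): q=q-O; return np.array([q@EX,q@EY]).round(4)*1e3
for n,z,a,b in [('L4 ax',.043,(199,227),(210,379)),('L3',.043,(330,224),(333,380)),('L2',.043,(466,224),(459,380)),('L1',.043,(595,227),(583,380)),('L4 left',.041,(166,190),(180,412)),('L3 left',.041,(295,185),(300,412)),('L2 left',.041,(428,183),(425,412))]:
    A,B=f(a,z),f(b,z); d=A-B; print(n,fx(A),fx(B),np.degrees(np.arctan2(d[1],d[0])).round(2))
```

```text
L4 ax [38.8 96.5] [-41.   95.8] 3.31
L3 [38.9 30.6] [-41.2  30.7] 2.73
L2 [ 39.  -35.7] [-41.2 -34.2] 1.69
L1 [  39.1 -101.1] [ -41.5 -100.2] 2.19
L4 left [ 58.  113.7] [-60.6 114.9] 2.18
L3 left [58.2 47.7] [-59.8  48.8] 2.24
L2 left [ 58.8 -17.1] [-59.7 -17. ] 2.77
```

All rails are parallel (2.2–3.3°, within reading noise), one lane pitch apart and at the same x, so they are home. Now the crank: I regrip the knob.

```bash
python3 -m jog '[[50,-16,0,-10,1],[100,-32,0,-20,1],[150,-47,0,-30,1],[172,-54,0,-40,1],[172,-54,0,-50,1],[172,-54,0,-60,1],[172,-54,0,-70,1],[172,-54,0,-80,1],[172,-54,0,-87,1],[172,-54,0,-87,1],[172,-54,0,-87,1]]'
python3 - <<'E'
from h import *
r,s=snap('wrist')
ys,xs=np.nonzero(masks_of('wrist','knob_grip')[0]['region']);print(len(xs),onz(r,(xs.mean(),ys.mean()),.1,s))
print(row([.669,.0744,.0846],89.84))
E
python3 -m jog '[[0,0,60,0,1],[0,0,120,0,1],[0,0,155,0,1],[0,0,163,0,1],[0,0,163,0,-1],[0,0,163,0,-1],[0,0,163,0,-1],[0,0,163,0,-1],[0,0,163,0,-1],[0,0,163,0,-1],[0,0,163,0,-1]]'
```

```text
t: 68.15
ee_pos: [0.6691, 0.0736, 0.2478]
ee_rot: [0.71, 0.705, -0.0, -0.0]
contact_force: [0.8, 0.3, 0.1]
opening: 0.085
681 [0.66839015 0.07375353 0.1       ]
[ 9.000e-01 -1.000e-01  1.633e+02 -2.000e-01]
t: 69.62
ee_pos: [0.6695, 0.0734, 0.0864]
ee_rot: [0.709, 0.706, 0.001, 0.001]
contact_force: [-1.5, -0.2, 6.0]
opening: 0.0224
```

```bash
python3 -m jog '[[3,-10,0,0,-1],[3.9,-20.4,0,0,-1],[2.6,-30.8,0,0,-1],[-0.5,-40.8,0,0,-1],[-5.2,-50.1,0,0,-1],[-11.5,-58.4,0,0,-1]]'
python3 -m jog '[[-7.7,-7.2,0,0,-1],[-16.4,-12.9,0,0,-1],[-26.1,-17,0,0,-1],[-36.2,-19.3,0,0,-1],[-36.2,-19.3,0,0,-1]]'
python3 -c "
from h import *
print(row([.5913,.0144,.0864],89.84))"
```

```text
t: 70.38
ee_pos: [0.6121, 0.0622, 0.0864]
ee_rot: [0.709, 0.705, 0.002, 0.002]
contact_force: [7.9, -0.4, 3.0]
opening: 0.0224
t: 71.0
ee_pos: [0.5917, 0.0258, 0.0864]
ee_rot: [0.709, 0.705, 0.001, 0.001]
contact_force: [-0.2, -2.3, 8.1]
opening: 0.0222
[-11.4  -0.3  -0.   -0.1]
```

```bash
python3 -m jog '[[-5,-0.3,0,0,-1],[-10,-0.4,0,0,-1],[-11.4,-0.3,0,0,-1],[-11.4,-0.3,0,0,-1],[-11.4,-0.3,0,0,-1]]'
python3 -m jog '[[0,0,0,0,1],[0,0,0,0,1],[0,0,0,0,1],[0,0,0,0,1],[0,0,-60,0,1],[0,0,-120,0,1],[0,0,-165,0,1],[0,0,-165,0,1]]'
python3 - <<'E'
from h import *
r,s=snap('wrist','w16.png')
for t in ['knob_grip','cam_axis','jaw_face']: print(t,[(np.round(d['centre'],3).tolist(),round(d['score'],2)) for d in place_of('wrist',t)][:2])
ys,xs=np.nonzero(masks_of('wrist','knob_grip')[0]['region']);print(len(xs),onz(r,(xs.mean(),ys.mean()),.1,s))
for c in ['scene','side']:
  q,_=snap(c,c+'16.png')
  for t in ['knob_grip','cam_axis','jaw_face']: print(c,t,[(np.round(d['centre'],3).tolist(),round(d['score'],2)) for d in place_of(c,t)][:2])
for o in rails(r,s,z=.041): print(o)
a=cv2.imread('pics/w16.png')[40:300,150:470];cv2.imwrite('pics/c16.png',cv2.resize(a,None,fx=2.3,fy=2.3,interpolation=cv2.INTER_CUBIC))
E
```

```text
t: 71.62
ee_pos: [0.5909, 0.0154, 0.0863]
ee_rot: [0.709, 0.706, 0.001, 0.0]
contact_force: [-1.3, 4.5, 11.7]
opening: 0.0223
t: 72.62
ee_pos: [0.5919, 0.0146, 0.2534]
ee_rot: [0.709, 0.706, 0.002, 0.002]
contact_force: [0.1, 0.2, -0.9]
opening: 0.0853
knob_grip [([0.59, 0.017, 0.1], 0.95), ([0.554, 0.014, 0.038], 0.45)]
cam_axis [([0.658, 0.014, 0.07], 0.68), ([0.5, 0.012, -0.001], 0.62)]
jaw_face [([0.553, 0.01, 0.041], 0.65), ([0.501, -0.089, 0.014], 0.48)]
624 [0.59034485 0.0157124  0.1       ]
scene knob_grip [([0.589, 0.019, 0.101], 0.42)]
scene cam_axis [([0.651, 0.02, 0.069], 0.77), ([0.5, -0.026, 0.01], 0.32)]
scene jaw_face [([0.556, 0.009, 0.044], 0.59)]
side knob_grip [([0.59, 0.014, 0.102], 0.62), ([0.491, 0.108, 0.017], 0.56)]
side cam_axis [([0.648, 0.021, 0.069], 0.79)]
side jaw_face [([0.705, 0.389, 0.003], 0.67), ([0.553, 0.014, 0.045], 0.5)]
[0.94, 0.3228, -0.1477, 0.085, 0.058, 134.0]
[0.82, 0.4904, 0.1071, 0.119, 0.037, 2.7]
[0.82, 0.4942, 0.0425, 0.12, 0.039, 3.2]
[0.78, 0.5014, -0.0849, 0.119, 0.046, 2.5]
```

View pics/c16.png

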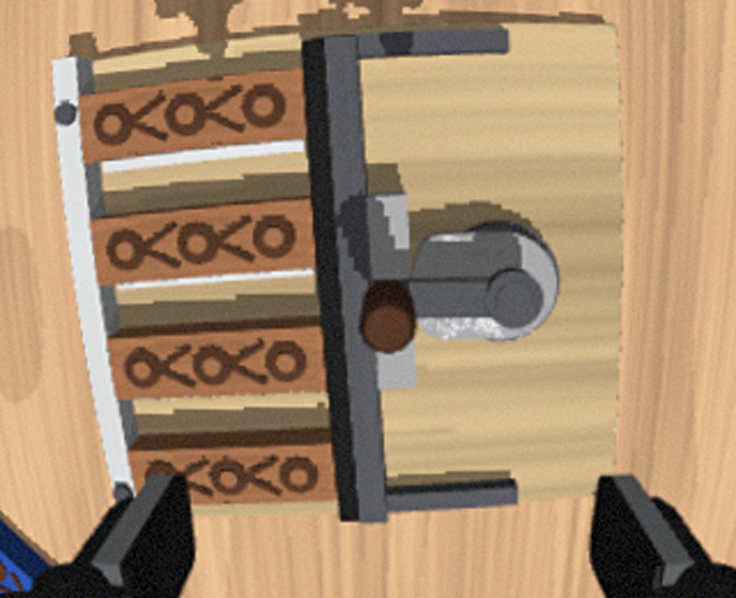

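Run:
```python
from h import *
r,s=snap('wrist')
f=lambda p,z: onz(r,(150+p[0]/2.3,40+p[1]/2.3),z,s)[:2]
for a,b in [((412,281),(490,281.5)),((415,317),(490,318))]:
    d=f(a,.071)-f(b,.071);print('arm',np.degrees(np.arctan2(d[1],d[0]))%360-180)
for a,b in [((362,55),(508,45)),((390,490),(515,487)),]:
    d=f(b,.045)-f(a,.045);print('guide',np.degrees(np.arctan2(d[1],d[0])))
a,b=f((340,40),.045),f((372,519),.045);d=a-b;print('jaw',np.degrees(np.arctan2(-d[0],d[1])))
a,b=f((615,25),.015),f((620,490),.015);d=a-b;print('base',np.degrees(np.arctan2(-d[0],d[1])))
c=f((513,297),.075);k=f((388,328),.12);print(c,k,np.degrees(np.arctan2((k-c)[1],(k-c)[0]))%360-180)
for p in [(391,330)]: print(onz(r,(150+p[0]/2.3,40+p[1]/2.3),.12,s))
for c in ['wrist','side']:
    q,_=snap(c); print(c,[(np.round(d['centre'],3).tolist(),round(d['score'],2)) for d in place_of(c,'blank1')])
```

```text
arm -0.27971817161096624
arm -0.8501324876436911
guide 4.83375573690364
guide 0.6090796952470388
jaw 2.8621316028190793
base 4.284278528453324
[0.64624152 0.01959199] [0.58910214 0.01677561] 2.8218031233007252
[0.59028071 0.01595493 0.12      ]
wrist [([0.314, -0.175, 0.003], 0.98), ([0.504, -0.091, 0.017], 0.88), ([0.494, 0.107, 0.016], 0.85), ([0.492, 0.042, 0.015], 0.74), ([0.5, -0.022, 0.016], 0.74)]
side [([0.195, 0.339, -0.006], 0.93), ([0.492, -0.025, 0.009], 0.88), ([0.492, 0.04, 0.014], 0.87), ([0.314, -0.176, 0.001], 0.86), ([0.435, 0.006, 0.038], 0.63), ([0.504, -0.092, 0.016], 0.61), ([0.49, 0.107, 0.015], 0.57)]
```

View pics/scene16.png

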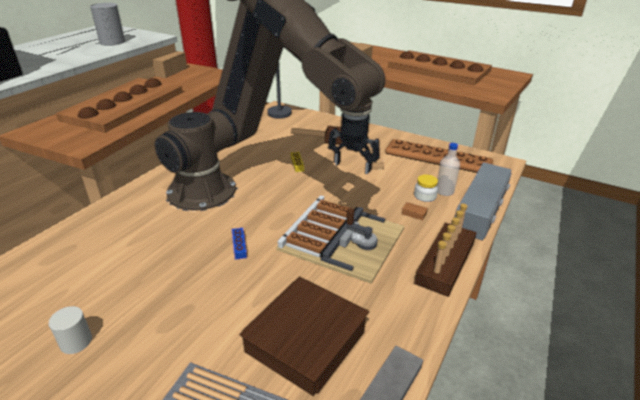

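The scene view shows the drawer shut at (305,330), four rails clamped at (325,225), the offcut (413,210) and jar (428,187) in place, and the robot clear.

```bash
python3 -c "
from station import *
print(sense()['t'],sign_off())"
```

```text
the job is handed in; nothing more can be done
73.575 None
```

The job is done and handed in at 73.6 s, with no failures I could detect. `sign_off()` gives no verdict, so this rests on my own checks.

- **Sander and drawer:** the sanding block lies flat in the drawer. I pushed the drawer in until it met the end stop, with the force jumping from 3 to 14 N, and its front was flush afterwards.
- **Jaw opening:** I cranked the cam back to about 0. The jaw face read x = 0.5735 in the world frame, against 0.574 expected for fully open.
- **Rails:** all four brown carved rails are in lanes 1–4, carving up. With the jaw open, I pushed each one against the fence (9–19 N) and the rib (26–29 N). One rail was knocked about 27 mm aside during the run; I found it again and picked it up from its new place.
- **Last rail check:** before clamping, the rails were parallel within reading noise (1.7–3.3°) and about 66 mm apart. After clamping, the detectors found all four still in place.
- **Crank:** it sits at about 1.87–1.9, in the dwell, with the jaw shut on the rails and the gripper clear. This check disagreed a little: the knob position put the arm 0–1.5° short of straight at the fence, while the arm's edges in the picture suggested about 3°. All of these are well inside the dwell, so I left it.
- **Left alone:** I did not touch the blue and yellow look-alikes, the offcuts or the glue jar.

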